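# Fit a spare fuse with fuse tongs

## Robot

A 6-joint arm with a two-finger parallel gripper is mounted at the origin on the work surface. World frame = base frame: x ahead of the robot, y to its left, z up, the work surface at z = 0. Lengths are in m, angles in degrees, forces in N, time in s.
With the tool pointing down it reaches from about 0.275 to 1 m from the base axis. Payload 8.4 kg.
Tool frame: the origin (TCP) lies between the finger pads; the fingertips stand 25 mm ahead of it and the grasp point (between the pads) lies 6 mm ahead of it; z points along the fingers, x is the direction in which the jaws open and shut, and the axes are right-handed (so a half turn about z gives the same grasp; the last joint's range is limited). The gripper opens to 85 mm and grips with 20 to 120 N. Pads are 22 mm wide; open, the fingers measure 114 mm over their backs; the gripper's body (76 mm by 85 mm) begins 54 mm behind the grasp point. The pads swing forward as they close: fully open they stand 13 mm farther back than shut.
Start: joints at [63.06, 20.225, 93.587, -0, 66.188, -0.138], TCP at [0.282, 0.558, 0.256] pointing down, gripper open.
Joint ranges: [-150.9, 150.9], [-52.94, 120.26], [3.33, 152.33], [-74.26, 254.26], [0, 154.13], [-172.89, 172.89]. Speed limits (degrees/s): [127.2, 127.2, 159.86, 180, 180, 180].

## Interface

Orientations are given as [roll, pitch, yaw] about the fixed x, y, z axes, in that order (R = Rz(yaw) Ry(pitch) Rx(roll)).
In Python, from station import sensors, optics, job gives the robot as it stands.
- The arm moves only by the tool apply_moves, never from a script. Its arguments are lists of equal length, an entry for each row: "hand": the gripper's target within -1 to 1 (fully open at 1, half-way at 0, shut at -1); "offset": the shift along the tool's x, y, z in m, a list of three; "twist": the turn, a rotation vector about the tool's x, y, z in rad, a list of three. In form: {"hand": [hand, ...], "offset": [[tx, ty, tz], ...], "twist": [[ax, ay, az], ...]}. A call has exactly 8 rows; each row is the pose to reach, as a shift and turn from the pose commanded when the call began, along the tool's axes at that moment; what a row does not reach only later rows make up. A row lasts 1/8 s, in which the tool goes at most 62.5 mm and 10.7 degrees, less where a joint would pass 70% of its speed; a pose out of reach is approached as far as the arm can. A call with a gripper value outside its range is refused whole. The fingers move at their own pace and stop on an object; "newtons" is the grip in N (left out, the last holds). Time passes only in rows, so rows that repeat a pose let the fingers close, or fill a call up. It gives the time, the measured TCP pose, the force and the opening at its end, in the units of the state.
- sensors.state(): the state, without advancing time (a new reading comes with each control period).
- optics.grab_frame(name): name is "scene" or "top" or "wrist"; returns a dict with "image" (480x640x3 uint8, red, green, blue), "K" (3x3 intrinsics, pixels), "T" (4x4, takes a point from camera to world coordinates). Camera axes: x right, y down, z forward; pixel columns grow to the right and rows downward; lengths in m; the calibration is good to about 2 mm. A picture is of the moment at which its call begins. There is no depth.
- job.job_done(): hands the job in, once; it reports no verdict.
The state is a dict: "clock": time; "q": joint angles; "qd": joint speeds; "effort": joint torques, N m; "ee_pos": TCP position; "tool_rot": TCP orientation; "force": force on the tool from outside, world axes, zero at the start; "torque": the same for the moment, N m; "width": opening from 0.0 (shut) to 1.0 (fully open).
Only numpy, scipy, OpenCV 4.12 (cv2) and the standard library are available. Lean on these libraries where they do the work, as an engineer would, in place of code of your own. Each camera call takes 0.05 s, during which the arm holds its last target.

## Task

Fit the spare fuse with the red band in the empty middle way of the black fuse block: take the orange fuse tongs from their wooden stand, squeeze them just firmly enough to lift the fuse from the grey rest without cracking its brittle ceramic, and press it down level between the brass clips until you feel both ends land fully home on the clip floors, but not so hard that the clips get bent. Then let it go and stand the tongs back upright in the pocket of their stand. Touch the fuse with nothing but the tongs, and leave the blue-banded spare, the mug and the screwdriver where they are.

Things in the scene. Friction and masses are not known exactly. Their poses are not given: they have to be found in the camera images.
- tongs: Orange sprung fuse tongs, 106 mm tall, 55 g, standing jaws down in the stand. Origin between the jaws at the level of their tips; z up to the bow, x across the tongs' width (14 mm), y the line of squeezing. Two flat ribbed arms hang from pivots in the bow, 100 mm above the tips; a spring always opens them. Over the arms (72 mm up) they measure 39.5 mm at rest, 34 mm when shut on a fuse.
- tongs_grip (a point): On the tongs' centre line, 72 mm above the tips: best height to squeeze the arms (58 to 84 mm serve). Axes as the tongs. The arms begin to yield at about 3.5 N a side and reach the fuse at 8 N; held at 38 mm they carry the tongs with jaws still open. What exceeds that reaches the jaws at about 0.3: 45 N on each arm grips the fuse with about 11 N.
- tongs_bite (a point): On the tongs' centre line, 5 mm above the tips: where the fuse's axis belongs when it is gripped, lying along the tongs' x. 4 to 5.5 mm above the tips is right. Pushed down on something, the fuse may slip up between the jaws until their hooks stop it, 5.5 mm above the tips. Axes as the tongs.
- jaw_left: Arm and grey jaw of the tongs on their +y side; origin at its pivot in the bow. The jaw is 12 mm wide (x), 5 mm thick, 16 mm tall, with a small inward hook from 11.5 to 16 mm above its tip that closes over the fuse's top and pushes it down. At rest the jaws are 32 mm apart inside (24 mm between the hooks), 42 mm over all.
- jaw_right: The same on the tongs' -y side; origin at its pivot in the bow.
- tongs_stand: Fixed dark wooden base plate 90 x 120 x 3 mm with a wooden pocket for the tongs in its middle, 40 mm tall, inside 22 mm (x) by 50 mm (y), floor 6 mm above the work surface. Origin under its centre. The tongs stand in it with their x along the stand's x.
- stand_pocket (a point): Centre of the pocket's inner floor, where the tongs' origin belongs; axes as the stand.
- fuse_rest: Fixed grey plastic rest, base 70 x 110 x 8 mm, origin under its centre, with two rows of V-shaped saddles at y = +24 and -24 mm, each carrying a spare fuse along x, its axis 24 mm above the work surface. The saddles (7 mm wide, at x = +19 and -19 mm) bear the end caps; between them the ceramic is free at both sides.
- fuse_red: The fuse to fit: 51 mm long, about 22 g, white ceramic tube 13 mm in diameter with red bands, steel end caps 14 mm in diameter and 13 mm long. Origin at its centre, x along its axis (either way round will do). Lies in one of the two rows of the rest. The ceramic cracks if a jaw bears on it with more than 30 N.
- fuse_blue: The other spare fuse, alike but with blue bands, in the other row of the rest; it stays there. Origin at its centre, x along its axis.
- fuse_block: Fixed black fuse block 98 x 134 x 14 mm, origin under its centre, three ways at y = -42, 0, 42 mm, each with two brass spring clips 8 mm wide at x = +19 and -19 mm. Outer ways hold green-banded fuses; the middle one is empty. Clip leaves flare to a 21 mm mouth 37 mm above the work surface, narrow to 12 mm at 29 mm, then run straight to solid floors at 19 mm. Over 50 N on it in all bends it.
- seat (a point): Where the red fuse's centre must come: midway between the clips of the middle way, 26 mm above the work surface; x along the way. Pushing it in takes 5 to 14 N at the narrowing and 4 to 12 N while it slides on (friction differs); it stays at any depth it is left at, so it must be pushed until it is felt to land on the clip floors.
- clip_floors: The two brass floors of the middle way, 6 x 6 mm each, on which the end caps must land; tops 19 mm above the work surface. Origin under the fuse block's centre. 3 N or more on them shows that the fuse is home; more than 16 N on them (over and above what the leaves take) bends the clips.
- mug: Green mug, 76 mm across, 88 mm tall, with a handle; bystander. Origin under its centre.
- screwdriver: Screwdriver with red handle lying on the desk; bystander. Origin under its middle.
Mind the look-alikes: they are no part of the job. Several things have the shape of the tongs; the one meant has the colours described above. Of the things that look like the fuse_rest, the smaller one is meant.

How it is judged:
By the outcome, as a careful person would: the job done as asked, in the order asked, and still so for the second after the job is handed in, with the robot touching nothing.
It also fails if it takes over 70 s, if anything falls off the work surface, if the arm or the gripper's body presses on something with over 40 N, if the wrist force passes 120 N, or if a joint passes its speed limit or range.

## Working session

There is one attempt and no reset: what is moved stays moved. The work goes in short steps, Python scripts to look and compute and a tool call to move; the robot and the scene stay as the last step left them, time stands still between calls to the robot, and variables do not carry over. Pictures are saved under pics/ and viewed, and the job is handed in when it is done.

Besides the shell and the picture viewer there is one more tool, called by a JSON object that holds its "fn" and its "kwargs", one argument or row to a line. apply_moves: Moves the arm, as the interface text tells. Its arguments: {"type":"object","properties":{"hand":{"type":"array","items":{"type":"number"}},"offset":{"type":"array","items":{"type":"array","items":{"type":"number"}}},"twist":{"type":"array","items":{"type":"array","items":{"type":"number"}}},"newtons":{"type":"number"}},"required":["hand","offset","twist"]}

```bash
ls; mkdir -p pics; python3 - <<'E'
from station import sensors, optics, job
import cv2
print(sensors.state())
for n in ["scene","top","wrist"]:
    f=optics.grab_frame(n); cv2.imwrite(f"pics/a_{n}.png",f["image"][:,:,::-1]); print(n,f["K"].tolist(),f["T"].round(4).tolist())
E
```

```text
pics
{'clock': 0.0, 'q': array([ 6.30608829e+01,  2.02617316e+01,  9.36282645e+01, -1.09762955e-03,
        6.61876755e+01, -1.36521041e-01]), 'qd': array([-0.03804009,  0.01665347, -0.11420462, -0.11223837, -0.02781534,
        0.02898619]), 'effort': array([ 3.33777883e-03, -6.05191755e+01, -3.42075956e+01,  1.80294887e-04,
        8.51626071e-03,  1.94282649e-05]), 'ee_pos': array([0.28162363, 0.55747111, 0.25557595]), 'tool_rot': array([1.79999181e+02, 7.76736602e-02, 6.31978473e+01]), 'force': array([-0.24145273,  0.29113536,  0.08663909]), 'torque': array([ 0.0575883 , -0.04607609,  0.02525806]), 'width': 0.9998217723108497}
scene [[549.1721729355994, 0.0, 315.96589596437167], [0.0, 549.1721729355994, 243.5792023004019], [0.0, 0.0, 1.0]] [[0.8328, 0.3573, -0.4228, 1.0075], [0.5535, -0.5407, 0.6335, -0.6746], [-0.0023, -0.7616, -0.6481, 0.7751], [0.0, 0.0, 0.0, 1.0]]
top [[535.9375609216027, 0.0, 319.8451022495679], [0.0, 535.9375609216027, 237.980208041256], [0.0, 0.0, 1.0]] [[0.0118, -0.9958, 0.0904, 0.4931], [-0.9999, -0.0121, -0.0027, -0.0215], [0.0038, -0.0904, -0.9959, 0.9413], [0.0, 0.0, 0.0, 1.0]]
wrist [[406.64343525801706, 0.0, 319.3099574707877], [0.0, 406.64343525801706, 236.20417078148978], [0.0, 0.0, 1.0]] [[0.4523, 0.856, 0.2502, 0.2176], [0.8918, -0.4336, -0.1288, 0.5904], [-0.0017, 0.2814, -0.9596, 0.3734], [0.0, 0.0, 0.0, 1.0]]
```

View pics/a_scene.png

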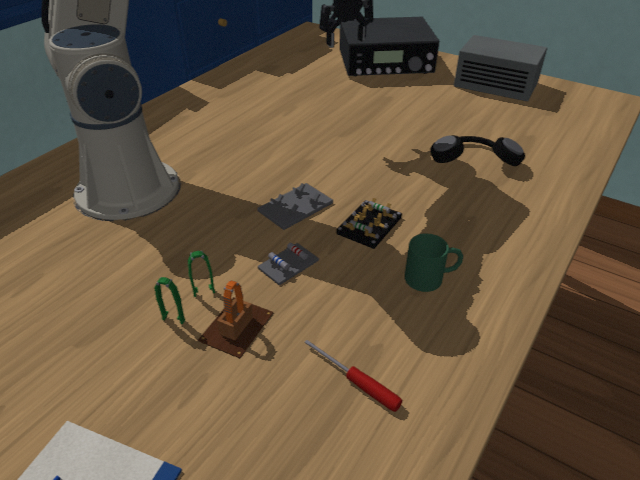

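View pics/a_top.png

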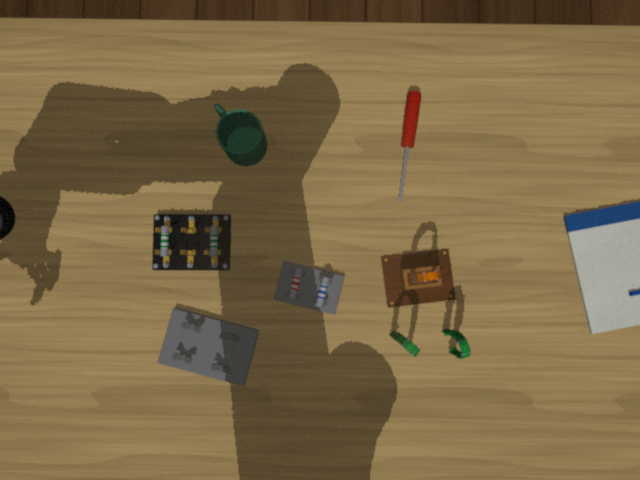

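View pics/a_wrist.png

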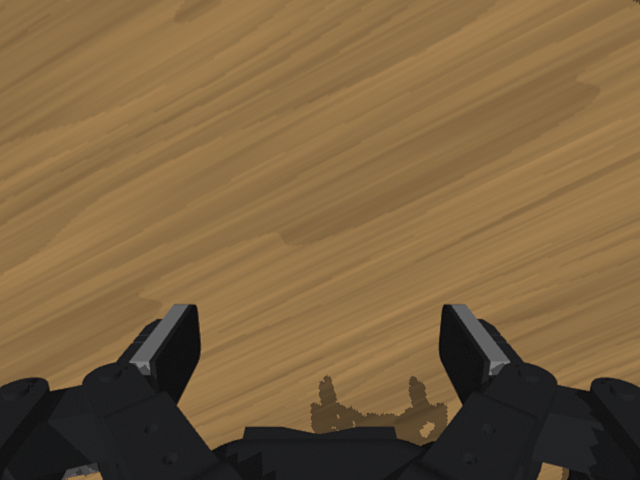

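The scene view shows the orange tongs at about (233,310), the rest with red and blue fuses at (288,262) and the block at (370,222). The top view has the stand at (418,278), the rest at (309,288) with the red fuse at (296,283), and the block at (191,242). The green tongs and the larger grey rest are decoys. Next I'll measure these precisely.

```bash
cat > h.py <<'E'
import numpy as np, cv2
from station import sensors, optics, job
def ray(f,uv):
    d=np.linalg.inv(f["K"])@np.array([uv[0],uv[1],1.0]); return f["T"][:3,3], f["T"][:3,:3]@d
def onz(f,uv,z):
    o,d=ray(f,uv); return o+d*(z-o[2])/d[2]
def proj(f,p):
    T=np.linalg.inv(f["T"]); c=T[:3,:3]@np.asarray(p,float)+T[:3,3]; u=f["K"]@c; return u[:2]/u[2]
def tri(fa,a,fb,b):
    o1,d1=ray(fa,a);o2,d2=ray(fb,b); A=np.c_[d1,-d2]; s=np.linalg.lstsq(A,o2-o1,rcond=None)[0]
    p=o1+d1*s[0];q=o2+d2*s[1]; return (p+q)/2,np.linalg.norm(p-q)
def crop(f,x0,y0,x1,y1,s,name):
    cv2.imwrite(name,cv2.resize(f["image"][y0:y1,x0:x1,::-1],None,fx=s,fy=s,interpolation=cv2.INTER_CUBIC))
def comps(m,x0,y0,x1,y1,mina=20):
    mm=np.zeros_like(m,np.uint8); mm[y0:y1,x0:x1]=m[y0:y1,x0:x1]
    c,_=cv2.findContours(mm,cv2.RETR_EXTERNAL,cv2.CHAIN_APPROX_NONE)
    return [k for k in c if cv2.contourArea(k)>=mina]
E
python3 - <<'E'
from h import *
f=optics.grab_frame("top")
crop(f,370,235,470,310,8,"pics/b_stand.png")
crop(f,265,250,355,320,8,"pics/b_rest.png")
crop(f,142,202,242,277,8,"pics/b_block.png")
E
```

```text
(no output)
```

View pics/b_stand.png

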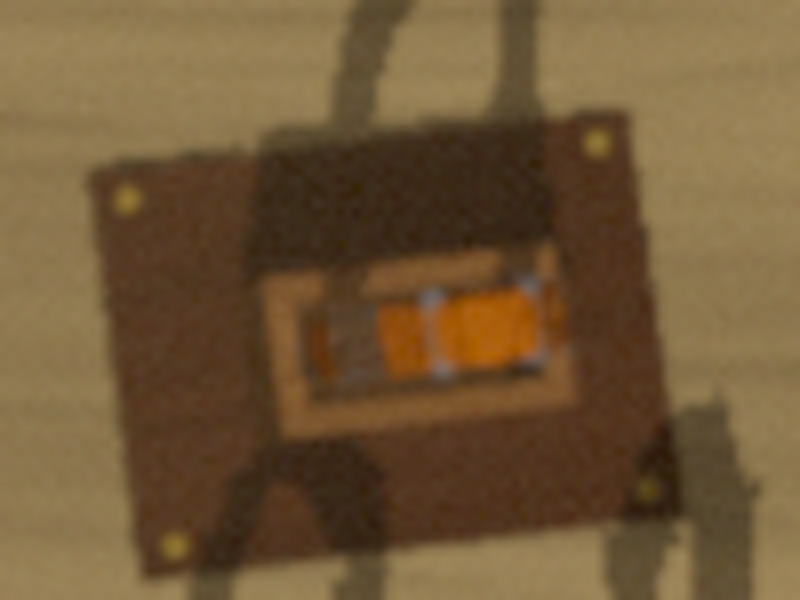

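View pics/b_rest.png

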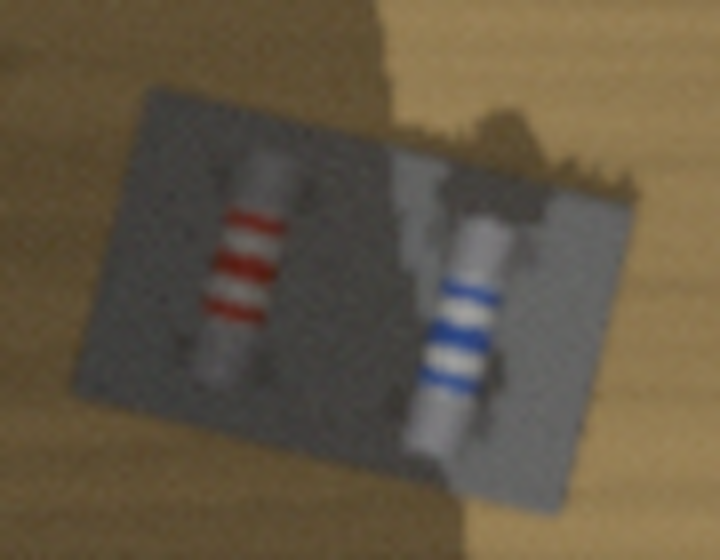

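View pics/b_block.png

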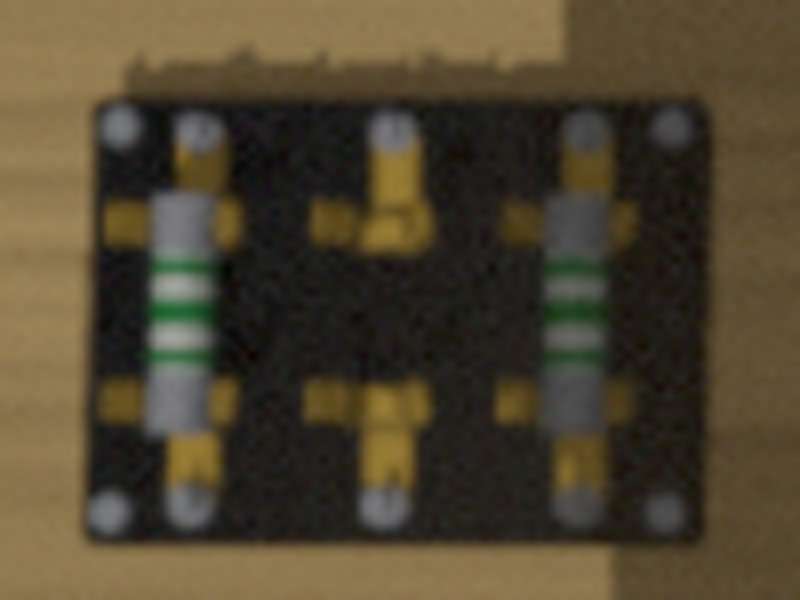

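```bash
python3 - <<'E'
from h import *
f=optics.grab_frame("top")
def g(x0,y0,pts,z): return np.array([onz(f,(x0+(p[0]+.5)/8-.5,y0+(p[1]+.5)/8-.5),z) for p in pts])
def rep(n,C):
    c=C.mean(0); e1=(C[1]-C[0]+C[2]-C[3])/2; e2=(C[3]-C[0]+C[2]-C[1])/2
    print(n,c.round(4),"long",np.linalg.norm(e1).round(4),np.degrees(np.arctan2(-e1[1],-e1[0])).round(2),"short",np.linalg.norm(e2).round(4),np.degrees(np.arctan2(-e2[1],-e2[0])).round(2))
rep("stand",g(370,235,[(90,172),(628,112),(680,512),(145,578)],.003))
rep("pocket",g(370,235,[(262,280),(553,240),(578,403),(285,438)],.043))
rep("rest",g(265,250,[(148,88),(636,198),(562,515),(75,392)],.008))
rep("block",g(142,202,[(97,100),(712,103),(703,543),(85,540)],.014))
print("bow",g(370,235,[(487,328)],.110))
print("bow crn",g(370,235,[(430,290),(527,280),(540,360),(440,372)],.110))
red=g(265,250,[(265,172),(213,365),(248,267)],.026); print("red ends",red)
blue=g(265,250,[(485,238),(432,432),(458,335)],.026); print("blue ends",blue)
gr=g(142,202,[(180,195),(180,432),(182,312),(576,195),(576,432),(576,312)],.026); print("gr",gr)
E
```

```text
stand [ 0.5112 -0.196   0.003 ] long 0.1183 97.34 short 0.0884 7.33
pocket [ 0.5111 -0.1957  0.043 ] long 0.0617 97.96 short 0.0338 8.23
rest [ 0.4927 -0.0062  0.008 ] long 0.1087 77.3 short 0.0689 -12.6
block [0.5683 0.1985 0.014 ] long 0.1336 90.41 short 0.0957 0.55
bow [[ 0.51221206 -0.19574708  0.11      ]]
bow crn [[ 0.51942866 -0.18474575  0.11      ]
 [ 0.52158753 -0.20356943  0.11      ]
 [ 0.50615474 -0.20596677  0.11      ]
 [ 0.5036115  -0.18659085  0.11      ]]
red ends [[0.51912047 0.01310609 0.026     ]
 [0.47808811 0.02350767 0.026     ]
 [0.49890267 0.01640874 0.026     ]]
blue ends [[ 0.50564832 -0.03393482  0.026     ]
 [ 0.46450675 -0.02314385  0.026     ]
 [ 0.48503394 -0.02842201  0.026     ]]
gr [[0.59373285 0.24362084 0.026     ]
 [0.54284362 0.24168625 0.026     ]
 [0.56855176 0.2422358  0.026     ]
 [0.59476758 0.15872441 0.026     ]
 [0.54385524 0.15721354 0.026     ]
 [0.56956987 0.15797665 0.026     ]]
```

```bash
cat >> h.py <<'E'
from scipy.spatial.transform import Rotation as Ro
def plan(p,yaw,show=True):
    s=sensors.state(); R0=Ro.from_euler('xyz',s["tool_rot"],degrees=True)
    R1=Ro.from_euler('xyz',[180,0,yaw],degrees=True)
    off=R0.inv().apply(np.array(p)-s["ee_pos"]); tw=(R0.inv()*R1).as_rotvec()
    print("t",round(s["clock"],2),"pos",s["ee_pos"].round(4),"rot",s["tool_rot"].round(2),"F",s["force"].round(2),"T",s["torque"].round(2),"w",round(s["width"],4))
    print("offset",off.round(4).tolist(),"twist",tw.round(4).tolist())
E
python3 - <<'E'
from h import *
plan([.511,-.196,.256],97.5)
E
```

```text
t 0.25 pos [0.2817 0.5577 0.2559] rot [-1.80e+02  4.00e-02  6.32e+01] F [-0.18  0.09 -0.73] T [-0.03  0.01 -0.02] w 0.9973
offset [-0.5693, 0.5445, 0.0003] twist [-0.0002, 0.0007, -0.5987]
```

{"fn": "apply_moves", "kwargs": {
  "hand": [1, 1, 1, 1, 1, 1, 1, 1],
  "offset": [
    [-0.04, 0.038, 0],
    [-0.08, 0.076, 0],
    [-0.12, 0.115, 0],
    [-0.16, 0.153, 0],
    [-0.2, 0.191, 0],
    [-0.24, 0.23, 0],
    [-0.28, 0.268, 0],
    [-0.32, 0.306, 0]
  ],
  "twist": [
    [0, 0, -0.07],
    [0, 0, -0.14],
    [0, 0, -0.21],
    [0, 0, -0.28],
    [0, 0, -0.35],
    [0, 0, -0.42],
    [0, 0, -0.49],
    [0, 0, -0.599]
  ],
  "newtons": 45
}}

```text
clock: 1.25
ee_pos: [0.411, 0.1326, 0.2565]
tool_rot: [180.0, -0.0, 97.7]
force: [0.6, 0.9, 0.7]
width: 1.003
```

```bash
python3 - <<'E'
from h import *
plan([.511,-.196,.256],97.5)
E
```

```text
t 1.25 pos [0.411  0.1326 0.2565] rot [ 1.7996e+02 -1.0000e-02  9.7710e+01] F [0.61 0.91 0.72] T [-0.03 -0.05 -0.03] w 1.003
offset [-0.3391, 0.0551, 0.0005] twist [0.0008, -0.0001, 0.0036]
```

{"fn": "apply_moves", "kwargs": {
  "hand": [1, 1, 1, 1, 1, 1, 1, 1],
  "offset": [
    [-0.05, 0.008, 0],
    [-0.1, 0.016, 0],
    [-0.15, 0.024, 0],
    [-0.2, 0.032, 0],
    [-0.25, 0.041, 0],
    [-0.3, 0.049, 0],
    [-0.34, 0.055, 0],
    [-0.34, 0.055, 0]
  ],
  "twist": [
    [0, 0, 0.003],
    [0, 0, 0.003],
    [0, 0, 0.003],
    [0, 0, 0.003],
    [0, 0, 0.003],
    [0, 0, 0.003],
    [0, 0, 0.003],
    [0, 0, 0.003]
  ]
}}

```text
clock: 2.25
ee_pos: [0.5101, -0.198, 0.2561]
tool_rot: [180.0, 0.0, 97.2]
force: [-0.5, 0.3, -0.7]
width: 1.0
```

```bash
python3 - <<'E'
from h import *
f=optics.grab_frame("wrist"); cv2.imwrite("pics/c_wrist.png",f["image"][:,:,::-1])
plan([.511,-.196,.256],97.5)
for p in [(.511,-.196,.046),(.511,-.196,.112)]: print(proj(f,p))
E
```

```text
t 2.3 pos [ 0.5095 -0.1965  0.2559] rot [-1.7997e+02 -3.0000e-02  9.7230e+01] F [-0.05  0.38 -0.93] T [-0.03  0.02  0.03] w 1.0041
offset [0.0003, 0.0015, -0.0001] twist [-0.0006, -0.0004, -0.0048]
[321.28603185 209.05312209]
[321.69951681 230.52053415]
```

View pics/c_wrist.png

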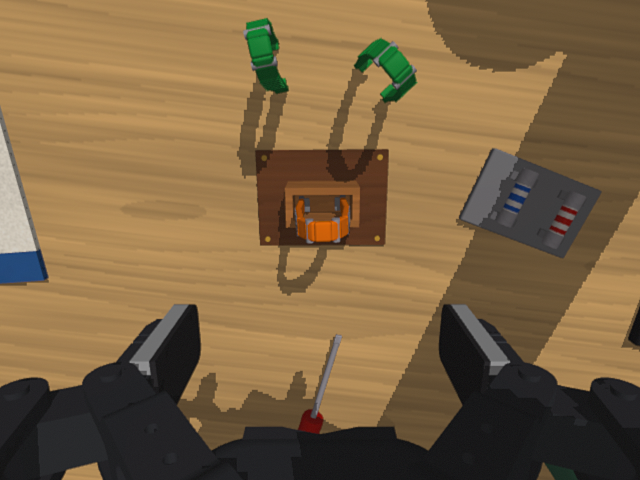

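```bash
python3 - <<'E'
from h import *
f=optics.grab_frame("wrist"); 
crop(f,240,140,400,260,5,"pics/d_wr.png"); crop(f,450,140,610,260,5,"pics/d_rest.png")
E
```

```text
(no output)
```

View pics/d_wr.png

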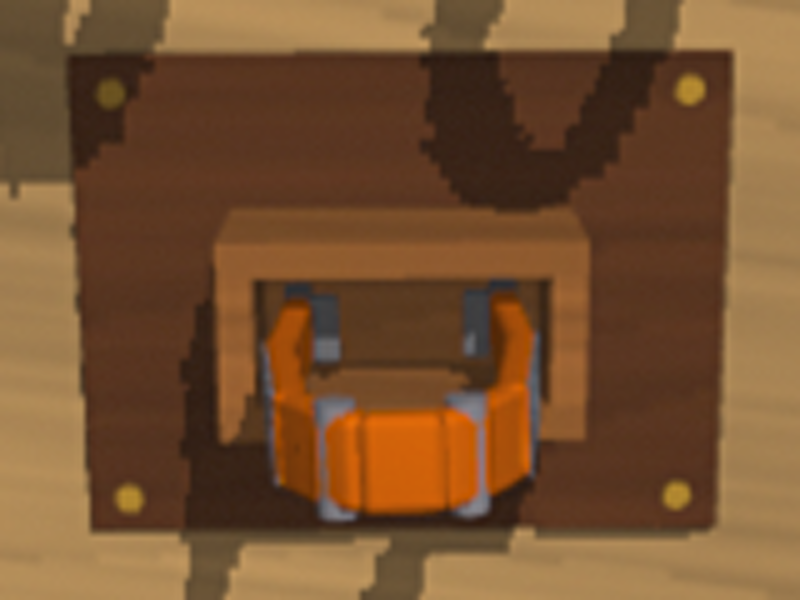

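View pics/d_rest.png

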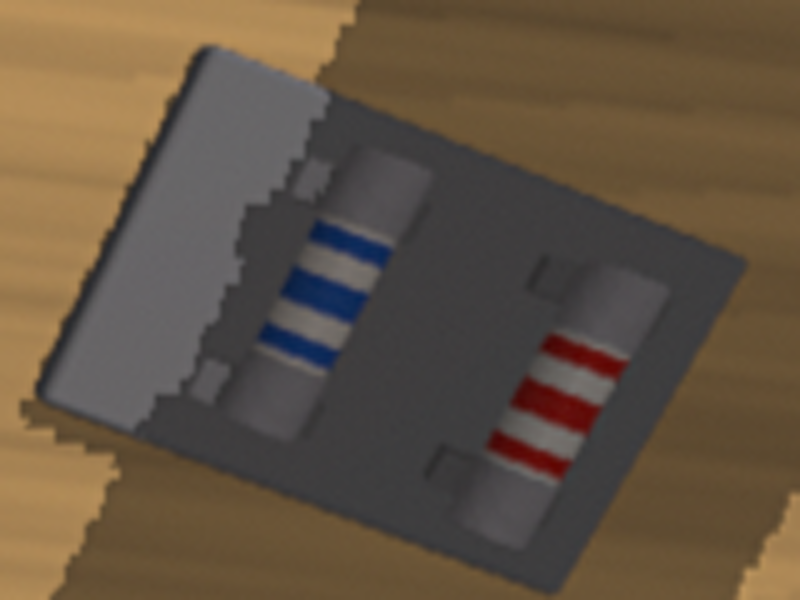

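```bash
python3 - <<'E'
from h import *
f=optics.grab_frame("wrist")
def g(x0,y0,pts,z,s=5): return np.array([onz(f,(x0+(p[0]+.5)/s-.5,y0+(p[1]+.5)/s-.5),z) for p in pts])
def rep(n,C):
    c=C.mean(0); e1=(C[1]-C[0]+C[2]-C[3])/2; e2=(C[3]-C[0]+C[2]-C[1])/2
    print(n,c.round(4),"long",np.linalg.norm(e1).round(4),np.degrees(np.arctan2(e1[1],e1[0])).round(2),"short",np.linalg.norm(e2).round(4),np.degrees(np.arctan2(e2[1],e2[0])).round(2))
rep("stand",g(240,140,[(68,55),(733,52),(715,527),(90,530)],.003))
rep("pocket",g(240,140,[(215,242),(590,240),(585,440),(218,440)],.046))
rep("bow",g(240,140,[(362,412),(446,412),(446,512),(362,512)],.112))
rep("rest",g(450,140,[(205,48),(748,262),(555,592),(40,395)],.008))
print("red",g(450,140,[(615,285),(505,525),(557,405)],.030))
E
```

```text
stand [ 0.5104 -0.1943  0.003 ] long 0.1193 97.46 short 0.0891 7.46
pocket [ 0.5091 -0.1945  0.046 ] long 0.0611 97.34 short 0.0334 6.95
bow [ 0.5111 -0.1941  0.112 ] long 0.0112 97.18 short 0.0139 7.24
rest [ 0.4913 -0.0049  0.008 ] long 0.1095 76.67 short 0.0676 -13.44
red [[0.47561338 0.01945797 0.03      ]
 [0.51987897 0.01297409 0.03      ]
 [0.49743431 0.01575229 0.03      ]]
```

{"fn": "apply_moves", "kwargs": {
  "hand": [1, 1, 1, 0.6, 0.6, 0.6, 0.6, 0.6],
  "offset": [
    [0.001, 0.001, 0.03],
    [0.001, 0.001, 0.06],
    [0.001, 0.001, 0.09],
    [0.001, 0.001, 0.115],
    [0.001, 0.001, 0.14],
    [0.001, 0.001, 0.16],
    [0.001, 0.001, 0.172],
    [0.001, 0.001, 0.172]
  ],
  "twist": [
    [0, 0, -0.003],
    [0, 0, -0.003],
    [0, 0, -0.003],
    [0, 0, -0.003],
    [0, 0, -0.003],
    [0, 0, -0.003],
    [0, 0, -0.003],
    [0, 0, -0.003]
  ]
}}

```text
clock: 3.4
ee_pos: [0.5101, -0.1937, 0.0839]
tool_rot: [-179.9, -0.0, 97.6]
force: [-0.3, 0.3, 0.6]
width: 0.799
```

```bash
python3 - <<'E'
from h import *
f=optics.grab_frame("wrist"); cv2.imwrite("pics/e_wrist.png",f["image"][:,:,::-1])
f=optics.grab_frame("scene"); crop(f,160,200,320,360,4,"pics/e_scene.png")
plan([.5105,-.195,.084],97.4)
E
```

```text
t 3.5 pos [ 0.5109 -0.1943  0.0849] rot [1.7996e+02 2.0000e-02 9.7540e+01] F [-0.33  0.47 -0.28] T [-0.    0.03 -0.02] w 0.7994
offset [-0.0006, -0.0005, 0.0009] twist [0.0007, 0.0003, 0.0025]
```

View pics/e_wrist.png

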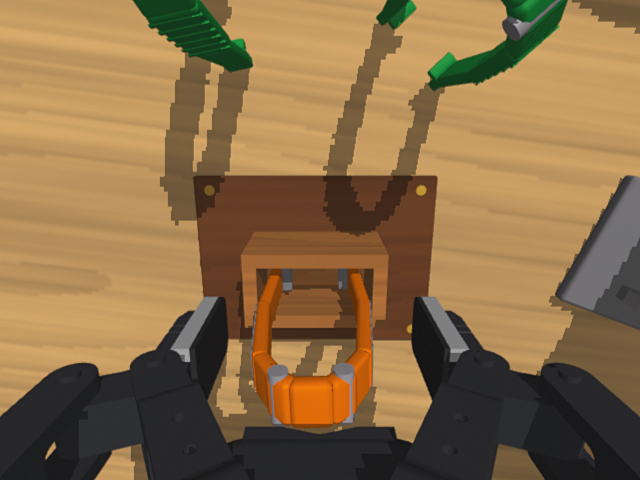

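View pics/e_scene.png

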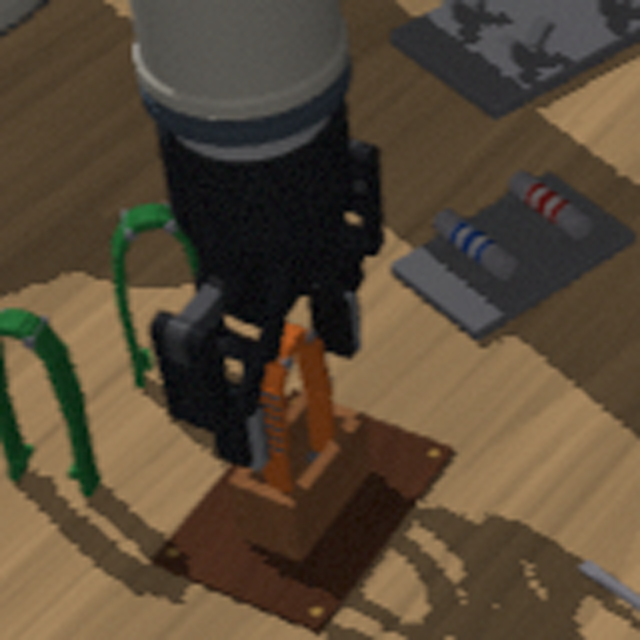

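{"fn": "apply_moves", "kwargs": {
  "hand": [0.3, 0.15, 0.05, 0, -0.03, -0.06, -0.1, -0.1],
  "offset": [
    [0, 0, 0],
    [0, 0, 0],
    [0, 0, 0],
    [0, 0, 0],
    [0, 0, 0],
    [0, 0, 0],
    [0, 0, 0],
    [0, 0, 0]
  ],
  "twist": [
    [0, 0, 0],
    [0, 0, 0],
    [0, 0, 0],
    [0, 0, 0],
    [0, 0, 0],
    [0, 0, 0],
    [0, 0, 0],
    [0, 0, 0]
  ],
  "newtons": 30
}}

```text
clock: 4.5
ee_pos: [0.5107, -0.1946, 0.0845]
tool_rot: [180.0, 0.0, 97.5]
force: [0.2, 2.3, 5.9]
width: 0.449
```

```bash
python3 - <<'E'
from h import *
f=optics.grab_frame("wrist"); cv2.imwrite("pics/f_wrist.png",f["image"][:,:,::-1])
plan([.5105,-.195,.084],97.4)
E
```

```text
t 4.55 pos [ 0.5107 -0.1946  0.0845] rot [1.7998e+02 1.0000e-02 9.7520e+01] F [-0.53  1.16  6.08] T [ 0.32 -0.    0.  ] w 0.4482
offset [-0.0004, -0.0003, 0.0005] twist [0.0003, 0.0002, 0.0021]
```

View pics/f_wrist.png

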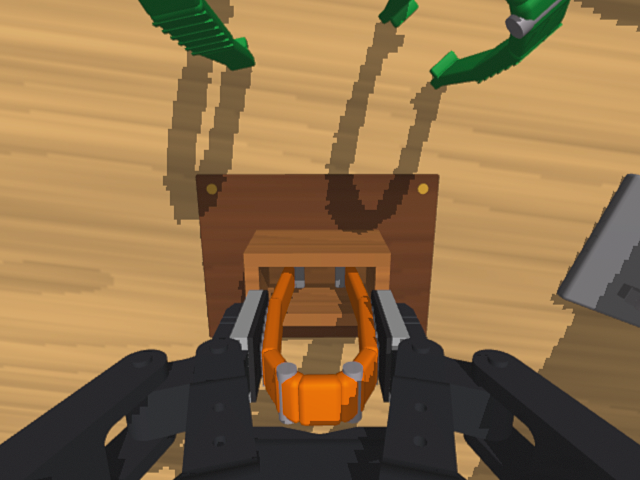

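{"fn": "apply_moves", "kwargs": {
  "hand": [-0.1, -0.1, -0.1, -0.1, -0.1, -0.1, -0.1, -0.1],
  "offset": [
    [0, 0, -0.003],
    [0, 0, -0.01],
    [0, 0, -0.022],
    [0, 0, -0.036],
    [0, 0, -0.052],
    [0, 0, -0.066],
    [0, 0, -0.076],
    [0, 0, -0.08]
  ],
  "twist": [
    [0, 0, 0],
    [0, 0, 0],
    [0, 0, 0],
    [0, 0, 0],
    [0, 0, 0],
    [0, 0, 0],
    [0, 0, 0],
    [0, 0, 0]
  ]
}}

```text
clock: 5.55
ee_pos: [0.5108, -0.1946, 0.1651]
tool_rot: [180.0, 0.0, 97.5]
force: [-0.1, 0.0, -1.2]
width: 0.452
```

```bash
python3 - <<'E'
from h import *
f=optics.grab_frame("wrist"); cv2.imwrite("pics/g_wrist.png",f["image"][:,:,::-1])
f=optics.grab_frame("scene"); crop(f,160,160,320,360,3,"pics/g_scene.png")
plan([.498,.017,.165],77.2)
E
```

```text
t 5.65 pos [ 0.5106 -0.1945  0.1646] rot [1.7998e+02 1.0000e-02 9.7520e+01] F [ 0.86 -0.74 -0.89] T [-0.01  0.    0.01] w 0.4498
offset [0.2114, 0.0152, -0.0004] twist [0.0004, 0.0001, 0.3547]
```

View pics/g_wrist.png

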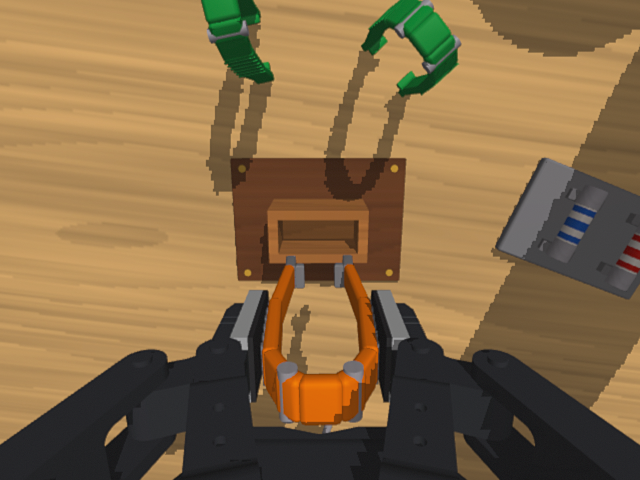

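View pics/g_scene.png

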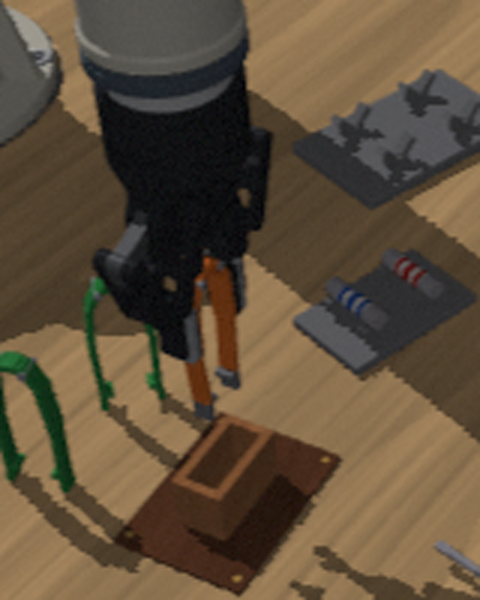

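{"fn": "apply_moves", "kwargs": {
  "hand": [-0.1, -0.1, -0.1, -0.1, -0.1, -0.1, -0.1, -0.1],
  "offset": [
    [0.015, 0.001, 0],
    [0.045, 0.003, 0],
    [0.08, 0.006, 0],
    [0.115, 0.008, 0],
    [0.15, 0.011, 0],
    [0.18, 0.013, 0],
    [0.203, 0.015, 0],
    [0.211, 0.015, 0]
  ],
  "twist": [
    [0, 0, 0.03],
    [0, 0, 0.08],
    [0, 0, 0.14],
    [0, 0, 0.2],
    [0, 0, 0.26],
    [0, 0, 0.31],
    [0, 0, 0.345],
    [0, 0, 0.355]
  ]
}}

```text
clock: 6.65
ee_pos: [0.4974, 0.0176, 0.1638]
tool_rot: [-179.9, 0.0, 77.2]
force: [0.3, -0.3, -0.1]
width: 0.449
```

```bash
python3 - <<'E'
from h import *
f=optics.grab_frame("wrist"); cv2.imwrite("pics/h_wrist.png",f["image"][:,:,::-1])
crop(f,220,150,420,300,4,"pics/h_crop.png")
plan([.498,.017,.165],77.2)
E
```

```text
t 6.7 pos [0.4974 0.0177 0.1638] rot [-179.95    0.     77.22] F [0.21 1.77 0.15] T [-0.    0.01 -0.02] w 0.4493
offset [-0.0005, 0.0008, -0.0012] twist [-0.001, 0.0, 0.0003]
```

View pics/h_wrist.png

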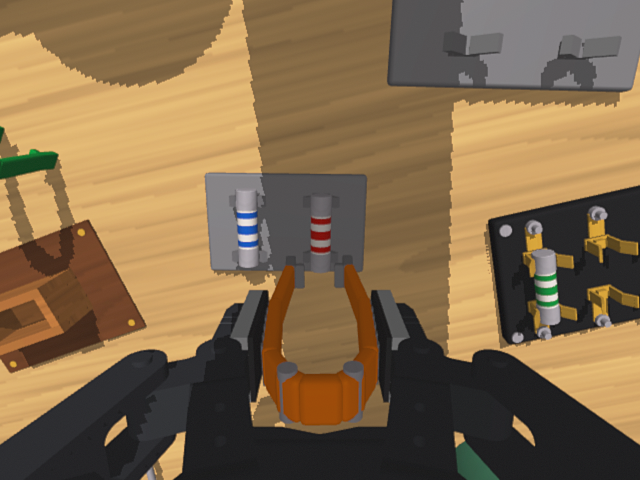

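View pics/h_crop.png

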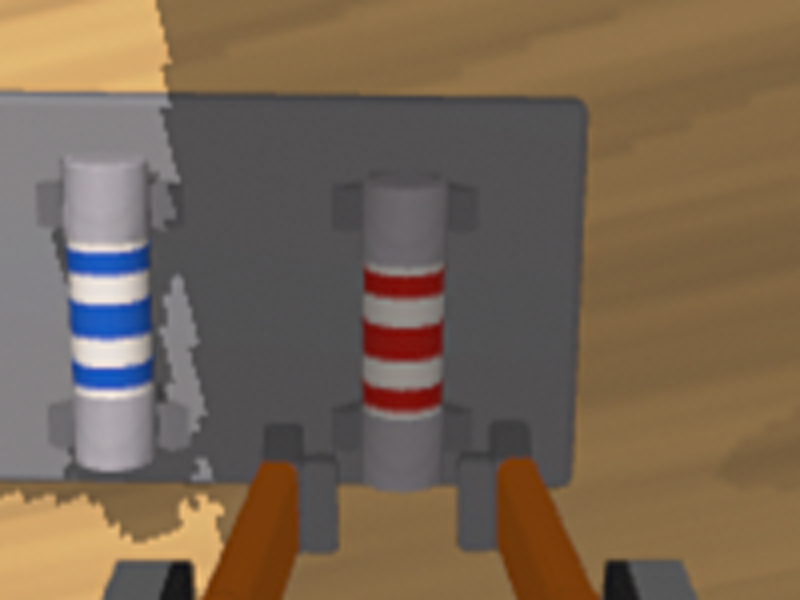

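```bash
cat >> h.py <<'E'
def tool(p,s=None):
    s=s or sensors.state(); R0=Ro.from_euler('xyz',s["tool_rot"],degrees=True); return R0.inv().apply(np.asarray(p)-s["ee_pos"])
E
python3 - <<'E'
from h import *
f=optics.grab_frame("wrist")
def g(p,z,s=4,x0=220,y0=150): return onz(f,(x0+(p[0]+.5)/s-.5,y0+(p[1]+.5)/s-.5),z)
s=sensors.state()
hsv=cv2.cvtColor(f["image"],cv2.COLOR_RGB2HSV)
m=((hsv[...,0]<8)|(hsv[...,0]>172))&(hsv[...,1]>140)
c=comps(m.astype(np.uint8),290,200,350,270,15)
for k in c:
    M=cv2.moments(k); u=(M["m10"]/M["m00"],M["m01"]/M["m00"]); p=onz(f,u,.0275); print("band",np.round(u,1),p.round(4),tool(p,s).round(4))
for n,p,z in [("cap far",(404,180),.024),("cap near",(401,483),.024),("jl tip inner",(319,550),.0855),("jr tip inner",(477,550),.0855)]:
    q=g(p,z); print(n,q.round(4),tool(q,s).round(4))
print(s["ee_pos"])
E
```

```text
band [320.  249.4] [0.5087 0.0158 0.0275] [0.0014 0.0113 0.1364]
band [320.1 235.2] [0.4993 0.018  0.0275] [0.0015 0.0016 0.1364]
band [320.6 220.9] [0.49   0.0205 0.0275] [ 0.0018 -0.008   0.1364]
cap far [0.4739 0.0241 0.024 ] [ 0.0019 -0.0245  0.14  ]
cap near [0.5244 0.0121 0.024 ] [0.0013 0.0274 0.1399]
jl tip inner [0.508  0.0048 0.0855] [-0.0095  0.013   0.0784]
jr tip inner [0.5126 0.0249 0.0855] [0.0111 0.013  0.0784]
[0.49749026 0.01694317 0.16393576]
```

```bash
python3 - <<'E'
from h import *
f=optics.grab_frame("wrist")
def g(p,z,s=4,x0=220,y0=150): return onz(f,(x0+(p[0]+.5)/s-.5,y0+(p[1]+.5)/s-.5),z)
s=sensors.state()
for n,p,z in [("hookL top +y",(319,550),.1015),("hookR",(477,550),.1015),("tipL outer top",(266,425),.0855),("tipR outer top",(529,423),.0855),("hookL in",(338,550),.1015),("hookR in",(458,550),.1015)]:
    q=g(p,z); print(n,q.round(4),tool(q,s).round(4))
E
```

```text
hookL top +y [0.5016 0.0064 0.1015] [-0.0088  0.0061  0.0625]
hookR [0.5058 0.0249 0.1015] [0.0101 0.0062 0.0625]
tipL outer top [0.4899 0.0015 0.0855] [-0.0162 -0.0042  0.0785]
tipR outer top [0.4971 0.0343 0.0855] [ 0.0173 -0.0044  0.0785]
hookL in [0.5021 0.0087 0.1015] [-0.0066  0.0061  0.0625]
hookR in [0.5053 0.0227 0.1015] [0.0078 0.0061 0.0625]
```

{"fn": "apply_moves", "kwargs": {
  "hand": [-0.1, -0.1, -0.1, -0.1, -0.1, -0.1, -0.1, -0.1],
  "offset": [
    [0.001, 0, 0.004],
    [0.001, 0, 0.01],
    [0.001, 0, 0.017],
    [0.001, 0, 0.025],
    [0.001, 0, 0.033],
    [0.001, 0, 0.038],
    [0.001, 0, 0.04],
    [0.001, 0, 0.04]
  ],
  "twist": [
    [0, 0, 0.01],
    [0, 0, 0.01],
    [0, 0, 0.01],
    [0, 0, 0.01],
    [0, 0, 0.01],
    [0, 0, 0.01],
    [0, 0, 0.01],
    [0, 0, 0.01]
  ]
}}

```text
clock: 7.8
ee_pos: [0.498, 0.0177, 0.1242]
tool_rot: [-180.0, 0.0, 76.6]
force: [-0.3, -0.5, -0.4]
width: 0.45
```

```bash
python3 - <<'E'
from h import *
f=optics.grab_frame("wrist")
crop(f,220,150,420,300,4,"pics/i_crop.png")
s=sensors.state()
hsv=cv2.cvtColor(f["image"],cv2.COLOR_RGB2HSV)
m=((hsv[...,0]<8)|(hsv[...,0]>172))&(hsv[...,1]>140)
for k in comps(m.astype(np.uint8),290,200,350,300,15):
    M=cv2.moments(k); u=(M["m10"]/M["m00"],M["m01"]/M["m00"]); p=onz(f,u,.0275); print("band",np.round(u,1),p.round(4),tool(p,s).round(4))
plan([.498,.017,.0977],77.2)
for i in range(3): plan([.498,.017,.0977],77.2)
E
```

```text
band [320.1 270. ] [0.5087 0.0158 0.0275] [0.0006 0.0108 0.0969]
band [320. 254.] [0.4994 0.0179 0.0275] [0.0006 0.0012 0.0969]
band [319.9 237.4] [0.4901 0.0201 0.0275] [ 0.0005 -0.0084  0.0969]
t 7.85 pos [0.4981 0.0176 0.1244] rot [179.99  -0.    76.61] F [-0.33  0.36  0.75] T [-0.02 -0.02  0.06] w 0.4527
offset [-0.0007, 0.0, 0.0267] twist [0.0001, -0.0, -0.0104]
t 7.85 pos [0.4981 0.0176 0.1244] rot [179.99  -0.    76.61] F [-0.33  0.36  0.75] T [-0.02 -0.02  0.06] w 0.4527
offset [-0.0007, 0.0, 0.0267] twist [0.0001, -0.0, -0.0104]
t 7.85 pos [0.4981 0.0176 0.1244] rot [179.99  -0.    76.61] F [-0.33  0.36  0.75] T [-0.02 -0.02  0.06] w 0.4527
offset [-0.0007, 0.0, 0.0267] twist [0.0001, -0.0, -0.0104]
t 7.85 pos [0.4981 0.0176 0.1244] rot [179.99  -0.    76.61] F [-0.33  0.36  0.75] T [-0.02 -0.02  0.06] w 0.4527
offset [-0.0007, 0.0, 0.0267] twist [0.0001, -0.0, -0.0104]
```

View pics/i_crop.png

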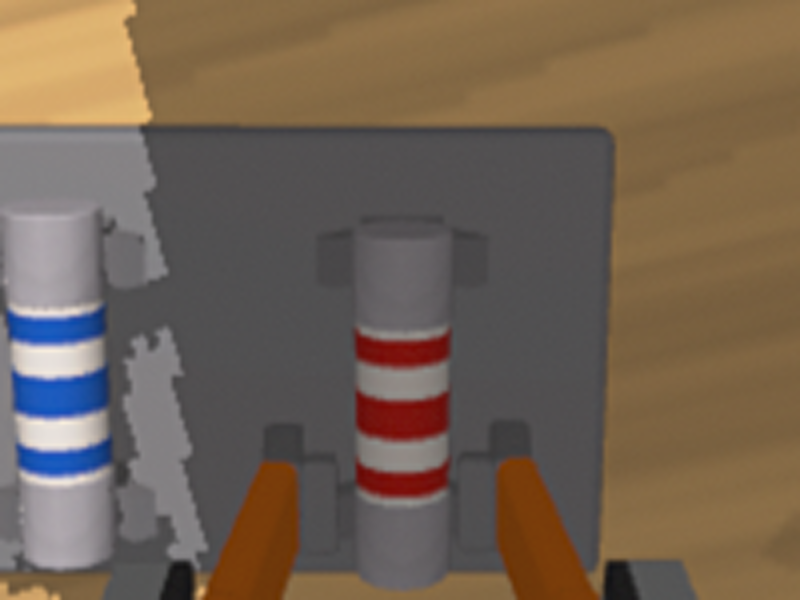

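{"fn": "apply_moves", "kwargs": {
  "hand": [-0.1, -0.1, -0.1, -0.1, -0.1, -0.1, -0.1, -0.1],
  "offset": [
    [0, 0, 0.003],
    [0, 0, 0.007],
    [0, 0, 0.012],
    [0, 0, 0.017],
    [0, 0, 0.022],
    [0, 0, 0.025],
    [0, 0, 0.0267],
    [0, 0, 0.0267]
  ],
  "twist": [
    [0, 0, 0],
    [0, 0, 0],
    [0, 0, 0],
    [0, 0, 0],
    [0, 0, 0],
    [0, 0, 0],
    [0, 0, 0],
    [0, 0, 0]
  ]
}}

```text
clock: 8.85
ee_pos: [0.498, 0.0176, 0.0975]
tool_rot: [-180.0, 0.0, 76.6]
force: [0.7, -0.4, -0.2]
width: 0.452
```

```bash
python3 - <<'E'
from h import *
f=optics.grab_frame("wrist")
crop(f,220,150,420,350,3,"pics/j_crop.png")
plan([.498,.017,.0977],76.6)
E
```

```text
t 8.9 pos [0.498  0.0176 0.0976] rot [180.     0.    76.61] F [0.2  0.02 0.18] T [0.01 0.05 0.06] w 0.4515
offset [-0.0006, 0.0001, -0.0001] twist [0.0, 0.0, 0.0001]
```

View pics/j_crop.png

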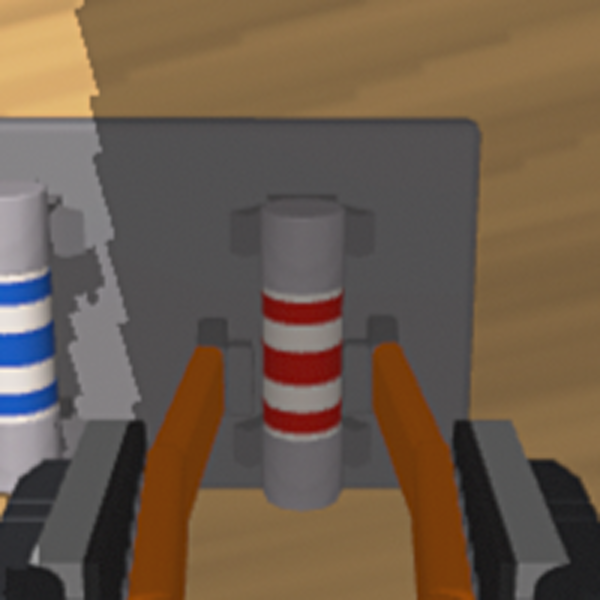

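{"fn": "apply_moves", "kwargs": {
  "hand": [-0.12, -0.14, -0.16, -0.18, -0.2, -0.23, -0.26, -0.3],
  "offset": [
    [0, 0, -0.0001],
    [0, 0, -0.0002],
    [0, 0, -0.0003],
    [0, 0, -0.0004],
    [0, 0, -0.0004],
    [0, 0, -0.0004],
    [0, 0, -0.0004],
    [0, 0, -0.0004]
  ],
  "twist": [
    [0, 0, 0],
    [0, 0, 0],
    [0, 0, 0],
    [0, 0, 0],
    [0, 0, 0],
    [0, 0, 0],
    [0, 0, 0],
    [0, 0, 0]
  ],
  "newtons": 45
}}

```text
clock: 9.9
ee_pos: [0.4982, 0.0178, 0.0981]
tool_rot: [180.0, -0.0, 76.6]
force: [0.2, 3.7, 1.3]
width: 0.382
```

```bash
python3 - <<'E'
from h import *
f=optics.grab_frame("wrist")
crop(f,220,150,420,350,3,"pics/k_crop.png")
plan([.498,.017,.0977],76.6)
E
```

```text
t 9.95 pos [0.4982 0.0178 0.0981] rot [ 1.7998e+02 -2.0000e-02  7.6590e+01] F [0.58 3.3  1.26] T [ 0.87 -0.11 -0.02] w 0.3891
offset [-0.0008, -0.0, 0.0004] twist [0.0003, -0.0004, -0.0001]
```

View pics/k_crop.png

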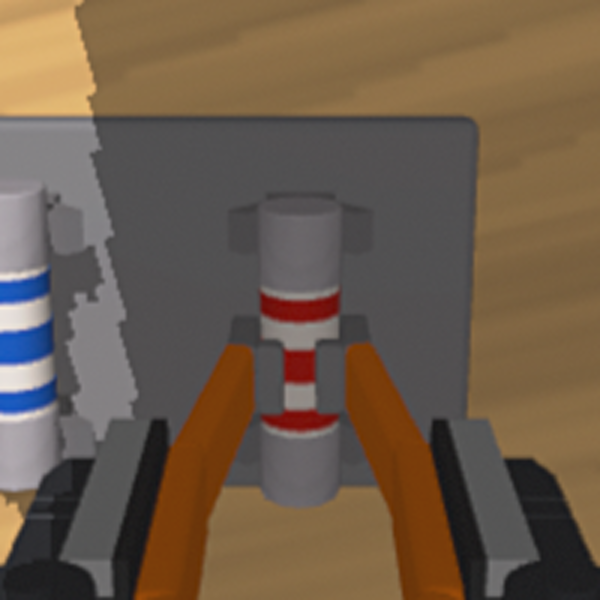

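{"fn": "apply_moves", "kwargs": {
  "hand": [-0.3, -0.3, -0.3, -0.3, -0.3, -0.3, -0.3, -0.3],
  "offset": [
    [0, 0, -0.002],
    [0, 0, -0.007],
    [0, 0, -0.016],
    [0, 0, -0.028],
    [0, 0, -0.042],
    [0, 0, -0.056],
    [0, 0, -0.067],
    [0, 0, -0.07]
  ],
  "twist": [
    [0, 0, 0],
    [0, 0, 0],
    [0, 0, 0],
    [0, 0, 0],
    [0, 0, 0],
    [0, 0, 0],
    [0, 0, 0],
    [0, 0, 0]
  ]
}}

```text
clock: 10.95
ee_pos: [0.4985, 0.0176, 0.169]
tool_rot: [179.9, -0.0, 76.6]
force: [0.6, 0.9, -0.8]
width: 0.385
```

```bash
python3 - <<'E'
from h import *
f=optics.grab_frame("wrist")
cv2.imwrite("pics/l_wrist.png",f["image"][:,:,::-1])
g=optics.grab_frame("scene"); crop(g,220,130,420,300,4,"pics/l_scene.png")
plan([.569,.200,.168],90.7)
E
```

```text
t 11.05 pos [0.4981 0.0176 0.1683] rot [ 1.7997e+02 -1.0000e-02  7.6600e+01] F [ 0.52  0.06 -1.62] T [-0.01 -0.01 -0.03] w 0.3884
offset [0.1938, 0.0267, 0.0003] twist [0.0005, -0.0001, -0.246]
```

View pics/l_wrist.png

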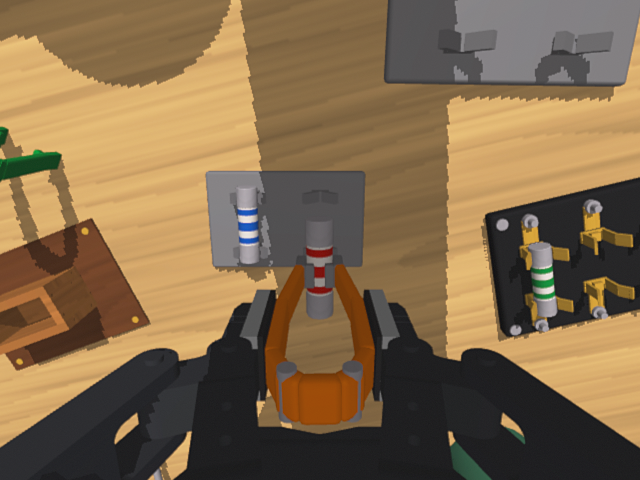

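View pics/l_scene.png

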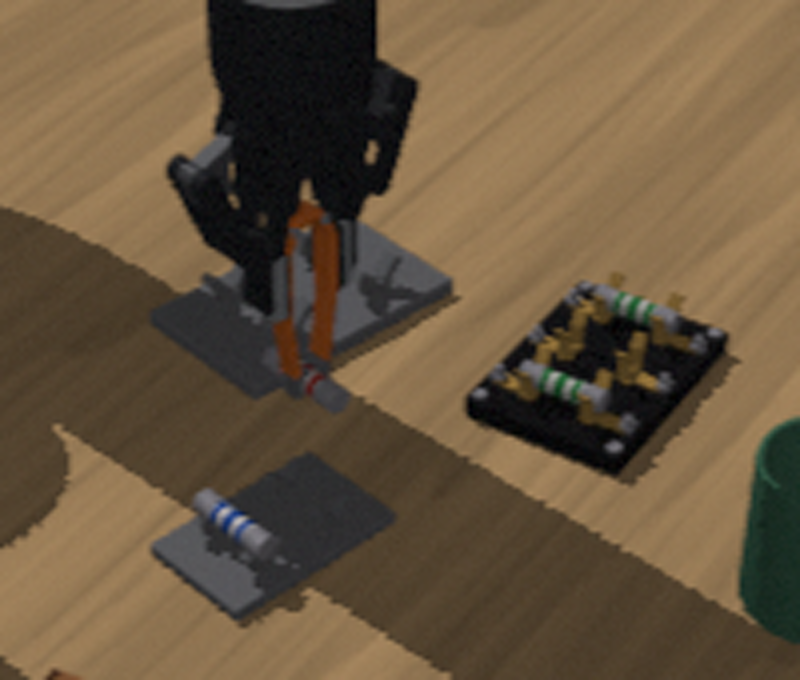

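The fuse is lifted and level, with the red bands at (319,270) in the wrist view. Moving over the block.

{"fn": "apply_moves", "kwargs": {
  "hand": [-0.3, -0.3, -0.3, -0.3, -0.3, -0.3, -0.3, -0.3],
  "offset": [
    [0.014, 0.002, 0],
    [0.042, 0.006, 0],
    [0.075, 0.01, 0],
    [0.108, 0.015, 0],
    [0.14, 0.019, 0],
    [0.168, 0.023, 0],
    [0.187, 0.026, 0],
    [0.194, 0.027, 0]
  ],
  "twist": [
    [0, 0, -0.02],
    [0, 0, -0.055],
    [0, 0, -0.095],
    [0, 0, -0.135],
    [0, 0, -0.175],
    [0, 0, -0.21],
    [0, 0, -0.235],
    [0, 0, -0.246]
  ]
}}

```text
clock: 12.05
ee_pos: [0.5693, 0.2012, 0.1675]
tool_rot: [-180.0, 0.0, 90.8]
force: [0.2, -0.6, 0.3]
width: 0.384
```

```bash
python3 - <<'E'
from h import *
f=optics.grab_frame("wrist")
cv2.imwrite("pics/m_wrist.png",f["image"][:,:,::-1])
crop(f,220,140,420,330,4,"pics/m_crop.png")
plan([.569,.200,.168],90.7)
E
```

```text
t 12.1 pos [0.5694 0.2012 0.1676] rot [-179.98   -0.     90.8 ] F [ 0.52  0.23 -0.52] T [-0.01 -0.04  0.05] w 0.3831
offset [-0.0012, -0.0005, -0.0004] twist [-0.0003, -0.0, 0.0018]
```

View pics/m_wrist.png

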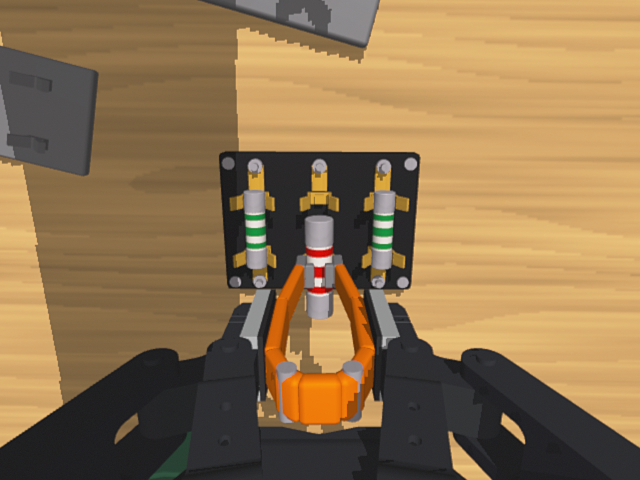

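View pics/m_crop.png

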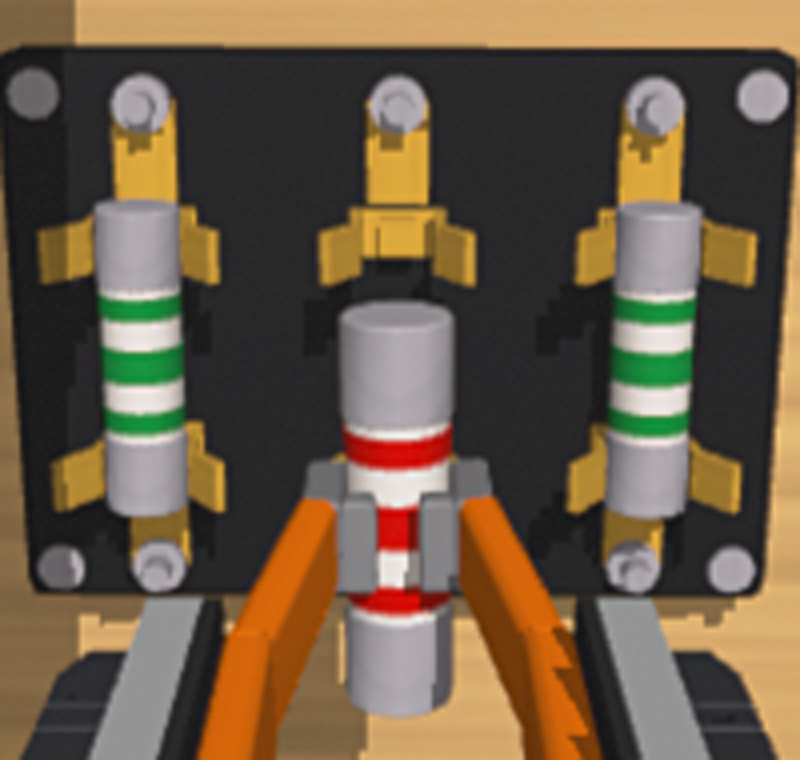

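```bash
cat > mb.py <<'E'
from h import *
def run(roi_red,groi):
    f=optics.grab_frame("wrist"); s=sensors.state()
    hsv=cv2.cvtColor(f["image"],cv2.COLOR_RGB2HSV); H,S,V=cv2.split(hsv)
    red=(((H<5)|(H>172))&(S>150)&(V>60)).astype(np.uint8); gr=((H>50)&(H<80)&(S>120)).astype(np.uint8)
    zf=s["ee_pos"][2]-0.0741
    for k in comps(red,*roi_red,8):
        M=cv2.moments(k); u=(M["m10"]/M["m00"],M["m01"]/M["m00"]); print("red",np.round(u,1),tool(onz(f,u,zf+.004),s).round(4))
    G=[]
    for r in groi:
        q=[]
        for k in comps(gr,*r,15):
            M=cv2.moments(k); u=(M["m10"]/M["m00"],M["m01"]/M["m00"]); q.append(tool(onz(f,u,.030),s)); print("gr",np.round(u,1),q[-1].round(4))
        G.append(np.mean(q,0))
    print("mid",((G[0]+G[1])/2).round(4),"dir y/x",((G[1]-G[0])[1]/(G[1]-G[0])[0]).round(4),"sep",np.linalg.norm(G[1]-G[0]).round(4))
    plan([.569,.2,.1],90.8)
E
python3 - <<'E'
from mb import *
run((300,240,340,300),[(240,200,275,260),(365,200,405,260)])
f=optics.grab_frame("wrist"); s=sensors.state()
def g(p,z,k=4,x0=220,y0=140): return tool(onz(f,(x0+(p[0]+.5)/k-.5,y0+(p[1]+.5)/k-.5),z),s).round(4)
zf=s["ee_pos"][2]-.0741
print("fuse far",g((397,318),zf),"near",g((398,705),zf))
print("clip mouth far L,R tips", g((319,255),.037),g((476,255),.037))
print("green ends L",g((138,215),.026),g((147,500),.026),"R",g((659,215),.026),g((647,500),.026))
print("block crn",[g(p,.014).tolist() for p in [(5,58),(795,58),(762,597),(35,595)]])
E
```

```text
red [319.4 289.7] [0.0012 0.0115 0.0701]
red [318.6 271.7] [0.0008 0.0019 0.0701]
red [319.1 252.5] [ 0.0011 -0.0081  0.0701]
gr [255.5 244.9] [-0.0409  0.0094  0.1377]
gr [255.1 230.9] [-0.0407 -0.0002  0.1377]
gr [254.4 216.6] [-0.0407 -0.0098  0.1377]
gr [381.3 245.3] [0.042  0.0097 0.1376]
gr [382.4 231.4] [0.0423 0.0002 0.1376]
gr [382.7 217. ] [ 0.0421 -0.0095  0.1376]
mid [ 0.0007 -0.      0.1376] dir y/x 0.0043 sep 0.0829
t 12.15 pos [0.5691 0.2004 0.1676] rot [-1.7997e+02  1.0000e-02  9.0740e+01] F [ 0.91 -0.18 -1.27] T [ 0.04 -0.   -0.01] w 0.3921
offset [-0.0004, -0.0001, 0.0676] twist [-0.0005, 0.0002, -0.0011]
fuse far [ 0.0007 -0.0239  0.0741] near [0.0008 0.028  0.0741]
clip mouth far L,R tips [-0.0115 -0.02    0.1307] [ 0.013  -0.02    0.1307]
green ends L [-0.0411 -0.0243  0.1417] [-0.0418  0.0246  0.1417] R [ 0.0429 -0.0242  0.1417] [0.043  0.0247 0.1417]
block crn [[-0.0637, -0.0482, 0.1538], [0.066, -0.0481, 0.1537], [0.0665, 0.0478, 0.1536], [-0.0648, 0.0473, 0.1537]]
```

{"fn": "apply_moves", "kwargs": {
  "hand": [-0.3, -0.3, -0.3, -0.3, -0.3, -0.3, -0.3, -0.3],
  "offset": [
    [0, -0.001, 0.006],
    [0, -0.0015, 0.014],
    [0, -0.0015, 0.024],
    [0, -0.0015, 0.034],
    [0, -0.0015, 0.042],
    [0, -0.0015, 0.046],
    [0, -0.0015, 0.048],
    [0, -0.0015, 0.048]
  ],
  "twist": [
    [0, 0, 0],
    [0, 0, 0],
    [0, 0, 0],
    [0, 0, 0],
    [0, 0, 0],
    [0, 0, 0],
    [0, 0, 0],
    [0, 0, 0]
  ]
}}

```text
clock: 13.2
ee_pos: [0.5678, 0.2001, 0.1201]
tool_rot: [180.0, -0.0, 90.7]
force: [0.4, 0.5, -0.5]
width: 0.391
```

```bash
python3 - <<'E'
from mb import *
run((300,240,340,300),[(220,200,265,290),(370,200,425,290)])
f=optics.grab_frame("wrist"); crop(f,220,140,420,330,4,"pics/n_crop.png")
f=optics.grab_frame("scene"); crop(f,310,140,430,260,5,"pics/n_scene.png")
E
```

```text
red [319.6 289.7] [0.0004 0.0111 0.0701]
red [318.6 271.8] [-0.0001  0.0015  0.0701]
red [319.1 252.5] [ 0.0002 -0.0086  0.0701]
gr [245.  274.2] [-0.0405  0.0107  0.0902]
gr [244.2 257.7] [-0.0404  0.0011  0.0902]
gr [243.1 240.9] [-0.0404 -0.0084  0.0902]
gr [396.3 274.6] [0.0424 0.011  0.0902]
gr [396.9 258. ] [0.0422 0.0014 0.0902]
gr [397.9 241. ] [ 0.0423 -0.0082  0.0902]
mid [0.0009 0.0013 0.0902] dir y/x 0.0036 sep 0.0827
t 13.25 pos [0.5679 0.2001 0.1202] rot [ 1.7998e+02 -1.0000e-02  9.0700e+01] F [ 0.03  0.35 -0.06] T [-0.02  0.01  0.01] w 0.389
offset [-0.0002, 0.0011, 0.0202] twist [0.0003, -0.0001, -0.0018]
```

View pics/n_crop.png

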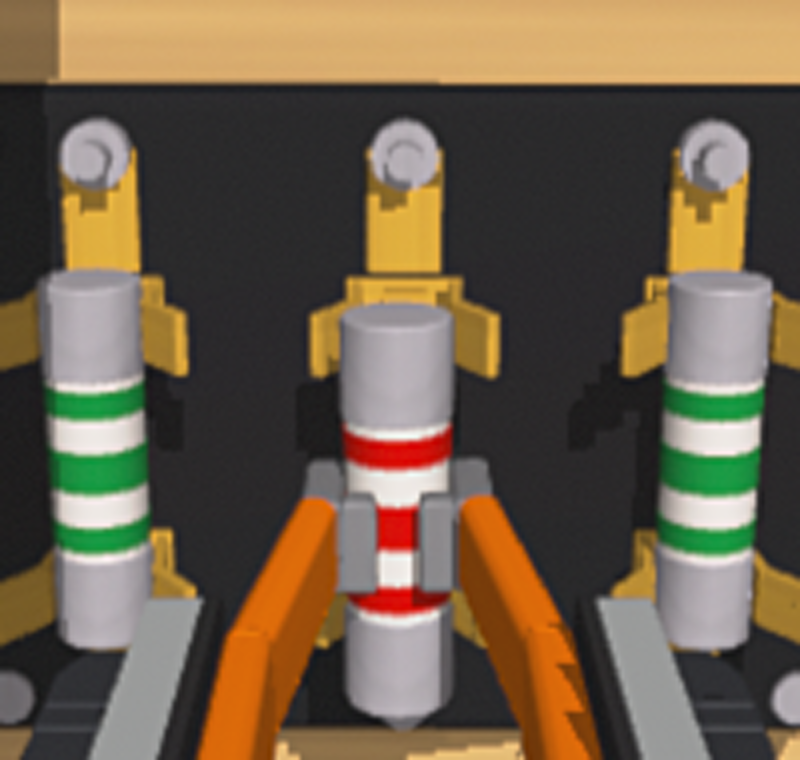

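View pics/n_scene.png

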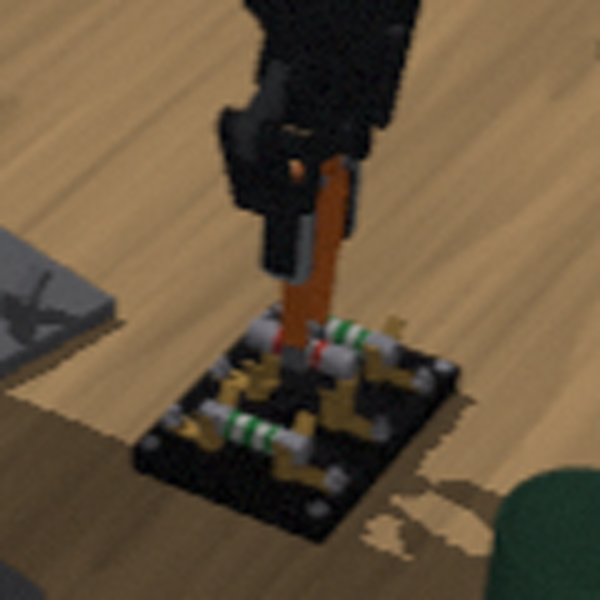

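{"fn": "apply_moves", "kwargs": {
  "hand": [-0.3, -0.3, -0.3, -0.3, -0.3, -0.3, -0.3, -0.3],
  "offset": [
    [0.0003, 0, 0.001],
    [0.0007, 0, 0.002],
    [0.0007, 0, 0.003],
    [0.0007, 0, 0.004],
    [0.0007, 0, 0.005],
    [0.0007, 0, 0.006],
    [0.0007, 0, 0.007],
    [0.0007, 0, 0.007]
  ],
  "twist": [
    [0, 0, 0],
    [0, 0, 0],
    [0, 0, 0],
    [0, 0, 0],
    [0, 0, 0],
    [0, 0, 0],
    [0, 0, 0],
    [0, 0, 0]
  ]
}}

```text
clock: 14.35
ee_pos: [0.5676, 0.2007, 0.1129]
tool_rot: [-180.0, 0.0, 90.7]
force: [-0.6, 1.1, 0.0]
width: 0.387
```

```bash
python3 - <<'E'
from mb import *
run((300,240,340,300),[(220,200,265,290),(370,200,425,290)])
E
```

```text
red [319.6 289.7] [0.0004 0.0111 0.0701]
red [318.6 271.8] [-0.0001  0.0016  0.0701]
red [319.  252.5] [ 0.0001 -0.0085  0.0701]
gr [241.5 279.6] [-0.0411  0.011   0.0829]
gr [240.8 262.6] [-0.0409  0.0014  0.0829]
gr [239.6 245. ] [-0.041  -0.0083  0.0829]
gr [397.4 279.8] [0.0417 0.0112 0.0829]
gr [398.2 262.8] [0.0416 0.0016 0.0829]
gr [399.4 245.6] [ 0.0417 -0.0079  0.0829]
mid [0.0004 0.0015 0.0829] dir y/x 0.0035 sep 0.0827
t 14.4 pos [0.5677 0.2008 0.1129] rot [-180.     0.    90.7] F [-0.26 -0.75 -0.58] T [-0.04  0.    0.  ] w 0.3896
offset [-0.0008, 0.0013, 0.0129] twist [-0.0001, 0.0, -0.0018]
```

{"fn": "apply_moves", "kwargs": {
  "hand": [-0.3, -0.3, -0.3, -0.3, -0.3, -0.3, -0.3, -0.3],
  "offset": [
    [0.0002, 0, 0.0005],
    [0.0002, 0, 0.001],
    [0.0002, 0, 0.0015],
    [0.0002, 0, 0.002],
    [0.0002, 0, 0.0025],
    [0.0002, 0, 0.003],
    [0.0002, 0, 0.0035],
    [0.0002, 0, 0.004]
  ],
  "twist": [
    [0, 0, 0],
    [0, 0, 0],
    [0, 0, 0],
    [0, 0, 0],
    [0, 0, 0],
    [0, 0, 0],
    [0, 0, 0],
    [0, 0, 0]
  ]
}}

```text
clock: 15.4
ee_pos: [0.5677, 0.201, 0.109]
tool_rot: [180.0, -0.0, 90.7]
force: [-0.3, 0.0, -0.3]
width: 0.385
```

```bash
python3 - <<'E'
from mb import *
plan([.5677,.2008,.1],90.7)
E
```

```text
t 15.4 pos [0.5677 0.201  0.109 ] rot [180.   -0.   90.7] F [-0.3   0.01 -0.33] T [-0.02 -0.01 -0.  ] w 0.3845
offset [-0.0002, -0.0, 0.009] twist [0.0001, -0.0, 0.0]
```

{"fn": "apply_moves", "kwargs": {
  "hand": [-0.3, -0.3, -0.3, -0.3, -0.3, -0.3, -0.3, -0.3],
  "offset": [
    [0, 0, 0.0004],
    [0, 0, 0.0008],
    [0, 0, 0.0012],
    [0, 0, 0.0016],
    [0, 0, 0.002],
    [0, 0, 0.0024],
    [0, 0, 0.0028],
    [0, 0, 0.003]
  ],
  "twist": [
    [0, 0, 0],
    [0, 0, 0],
    [0, 0, 0],
    [0, 0, 0],
    [0, 0, 0],
    [0, 0, 0],
    [0, 0, 0],
    [0, 0, 0]
  ]
}}

```text
clock: 16.4
ee_pos: [0.5679, 0.201, 0.1063]
tool_rot: [180.0, -0.0, 90.7]
force: [-1.0, 0.1, 5.4]
width: 0.386
```

```bash
python3 - <<'E'
from mb import *
run((300,240,340,300),[(220,200,265,290),(370,200,425,290)])
E
```

```text
red [319.4 289.6] [0.0003 0.0111 0.0701]
red [318.5 271.6] [-0.0001  0.0015  0.0701]
red [318.9 252.4] [ 0.0001 -0.0085  0.0701]
gr [238.6 283.9] [-0.0413  0.0107  0.0763]
gr [237.7 266.6] [-0.0412  0.0012  0.0763]
gr [237.1 248.6] [-0.0409 -0.0084  0.0763]
gr [399.3 284.3] [0.0415 0.011  0.0763]
gr [400.3 266.8] [0.0415 0.0014 0.0763]
gr [401.1 248.9] [ 0.0414 -0.0082  0.0763]
mid [0.0001 0.0013 0.0763] dir y/x 0.0036 sep 0.0826
t 16.45 pos [0.5679 0.201  0.1063] rot [ 1.7998e+02 -1.0000e-02  9.0700e+01] F [-0.62 -0.47  4.77] T [-0.1   0.24 -0.02] w 0.3874
offset [-0.001, 0.0011, 0.0063] twist [0.0004, -0.0001, -0.0017]
```

{"fn": "apply_moves", "kwargs": {
  "hand": [-0.3, -0.3, -0.3, -0.3, -0.3, -0.3, -0.3, -0.3],
  "offset": [
    [0, 0, 0.0003],
    [0, 0, 0.0006],
    [0, 0, 0.0009],
    [0, 0, 0.0012],
    [0, 0, 0.0015],
    [0, 0, 0.0015],
    [0, 0, 0.0015],
    [0, 0, 0.0015]
  ],
  "twist": [
    [0, 0, 0],
    [0, 0, 0],
    [0, 0, 0],
    [0, 0, 0],
    [0, 0, 0],
    [0, 0, 0],
    [0, 0, 0],
    [0, 0, 0]
  ]
}}

```text
clock: 17.45
ee_pos: [0.5682, 0.2011, 0.1054]
tool_rot: [179.9, -0.0, 90.7]
force: [-2.2, -0.3, 10.0]
width: 0.386
```

```bash
python3 - <<'E'
from mb import *
plan([.5677,.2008,.1],90.7)
E
```

```text
t 17.45 pos [0.5682 0.2011 0.1054] rot [ 1.7994e+02 -2.0000e-02  9.0700e+01] F [-2.16 -0.34  9.99] T [-0.15  0.39 -0.05] w 0.386
offset [-0.0003, -0.0005, 0.0054] twist [0.0011, -0.0003, 0.0]
```

```bash
python3 - <<'E'
from mb import *
f=optics.grab_frame("wrist"); crop(f,220,170,420,360,4,"pics/o_crop.png")
f=optics.grab_frame("scene"); crop(f,330,180,410,260,8,"pics/o_scene.png")
E
```

```text
(no output)
```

View pics/o_crop.png

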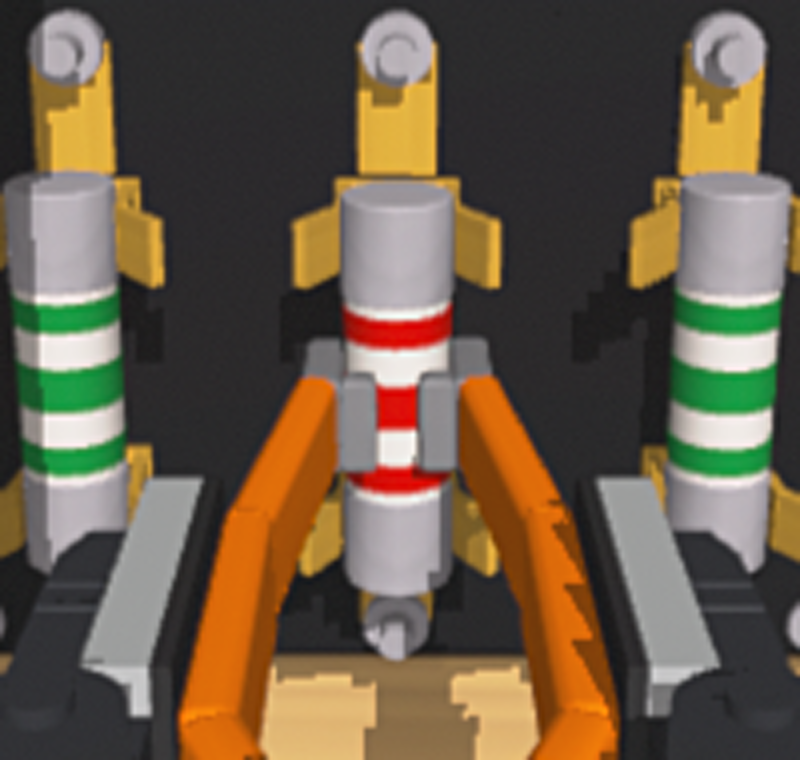

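View pics/o_scene.png

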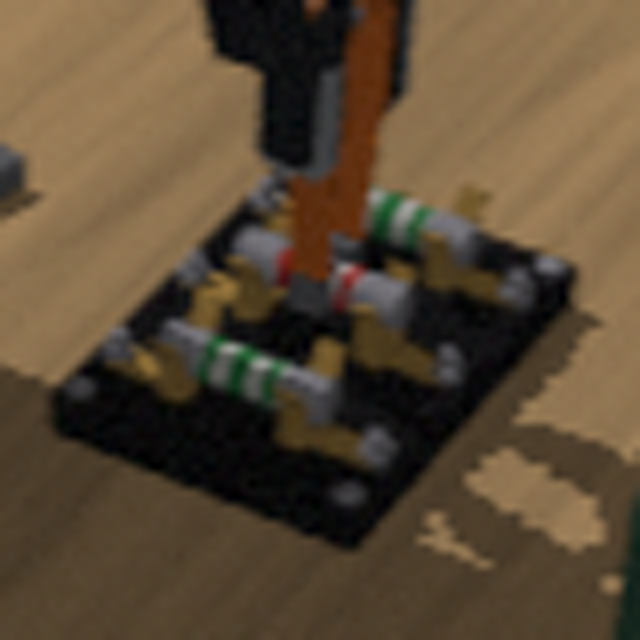

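{"fn": "apply_moves", "kwargs": {
  "hand": [-0.3, -0.3, -0.3, -0.3, -0.3, -0.3, -0.3, -0.3],
  "offset": [
    [0, 0, 0.0003],
    [0, 0, 0.0006],
    [0, 0, 0.0009],
    [0, 0, 0.001],
    [0, 0, 0.001],
    [0, 0, 0.001],
    [0, 0, 0.001],
    [0, 0, 0.001]
  ],
  "twist": [
    [0, 0, 0],
    [0, 0, 0],
    [0, 0, 0],
    [0, 0, 0],
    [0, 0, 0],
    [0, 0, 0],
    [0, 0, 0],
    [0, 0, 0]
  ]
}}

```text
clock: 18.55
ee_pos: [0.5684, 0.2011, 0.1045]
tool_rot: [179.9, -0.0, 90.7]
force: [-1.0, -0.0, 10.0]
width: 0.388
```

```bash
python3 - <<'E'
from mb import *
plan([.5677,.2008,.1],90.7)
E
```

```text
t 18.55 pos [0.5684 0.2011 0.1045] rot [ 1.7992e+02 -2.0000e-02  9.0700e+01] F [-0.96 -0.04  9.95] T [-0.21  0.34 -0.04] w 0.3881
offset [-0.0003, -0.0007, 0.0045] twist [0.0015, -0.0004, 0.0]
```

{"fn": "apply_moves", "kwargs": {
  "hand": [-0.3, -0.3, -0.3, -0.3, -0.3, -0.3, -0.3, -0.3],
  "offset": [
    [0, 0, 0.0003],
    [0, 0, 0.0006],
    [0, 0, 0.0009],
    [0, 0, 0.0012],
    [0, 0, 0.0015],
    [0, 0, 0.0017],
    [0, 0, 0.0017],
    [0, 0, 0.0017]
  ],
  "twist": [
    [0, 0, 0],
    [0, 0, 0],
    [0, 0, 0],
    [0, 0, 0],
    [0, 0, 0],
    [0, 0, 0],
    [0, 0, 0],
    [0, 0, 0]
  ]
}}

```text
clock: 19.55
ee_pos: [0.5685, 0.2011, 0.1028]
tool_rot: [179.9, -0.0, 90.7]
force: [-0.7, -1.1, 9.7]
width: 0.391
```

```bash
python3 - <<'E'
from mb import *
plan([.5677,.2008,.1],90.7)
E
```

```text
t 19.55 pos [0.5685 0.2011 0.1028] rot [ 1.799e+02 -3.000e-02  9.070e+01] F [-0.71 -1.07  9.7 ] T [-0.18  0.15 -0.06] w 0.3908
offset [-0.0003, -0.0008, 0.0027] twist [0.0017, -0.0004, 0.0]
```

{"fn": "apply_moves", "kwargs": {
  "hand": [-0.3, -0.3, -0.3, -0.3, -0.3, -0.3, -0.3, -0.3],
  "offset": [
    [0, 0, 0.0003],
    [0, 0, 0.0006],
    [0, 0, 0.0009],
    [0, 0, 0.0012],
    [0, 0, 0.0012],
    [0, 0, 0.0012],
    [0, 0, 0.0012],
    [0, 0, 0.0012]
  ],
  "twist": [
    [0, 0, 0],
    [0, 0, 0],
    [0, 0, 0],
    [0, 0, 0],
    [0, 0, 0],
    [0, 0, 0],
    [0, 0, 0],
    [0, 0, 0]
  ]
}}

```text
clock: 20.55
ee_pos: [0.5686, 0.2012, 0.1015]
tool_rot: [179.9, -0.0, 90.7]
force: [-0.6, -1.2, 8.6]
width: 0.39
```

```bash
python3 - <<'E'
from mb import *
plan([.5677,.2008,.1],90.7)
E
```

```text
t 20.55 pos [0.5686 0.2012 0.1015] rot [ 1.7989e+02 -3.0000e-02  9.0700e+01] F [-0.6  -1.2   8.62] T [-0.22  0.13  0.01] w 0.39
offset [-0.0003, -0.0009, 0.0015] twist [0.0019, -0.0005, 0.0001]
```

{"fn": "apply_moves", "kwargs": {
  "hand": [-0.3, -0.3, -0.3, -0.3, -0.3, -0.3, -0.3, -0.3],
  "offset": [
    [0, 0, 0.0003],
    [0, 0, 0.0006],
    [0, 0, 0.0008],
    [0, 0, 0.0008],
    [0, 0, 0.0008],
    [0, 0, 0.0008],
    [0, 0, 0.0008],
    [0, 0, 0.0008]
  ],
  "twist": [
    [0, 0, 0],
    [0, 0, 0],
    [0, 0, 0],
    [0, 0, 0],
    [0, 0, 0],
    [0, 0, 0],
    [0, 0, 0],
    [0, 0, 0]
  ]
}}

```text
clock: 21.55
ee_pos: [0.5686, 0.2011, 0.1009]
tool_rot: [179.9, -0.0, 90.7]
force: [-0.6, -0.8, 10.4]
width: 0.384
```

```bash
python3 - <<'E'
from mb import *
plan([.5677,.2008,.1],90.7)
E
```

```text
t 21.55 pos [0.5686 0.2011 0.1009] rot [ 1.7989e+02 -2.0000e-02  9.0700e+01] F [-0.6  -0.75 10.45] T [-0.34  0.17 -0.05] w 0.3841
offset [-0.0003, -0.0009, 0.0009] twist [0.002, -0.0004, 0.0001]
```

{"fn": "apply_moves", "kwargs": {
  "hand": [-0.3, -0.3, -0.3, -0.3, -0.3, -0.3, -0.3, -0.3],
  "offset": [
    [0, 0, 0.0002],
    [0, 0, 0.0004],
    [0, 0, 0.0006],
    [0, 0, 0.0006],
    [0, 0, 0.0006],
    [0, 0, 0.0006],
    [0, 0, 0.0006],
    [0, 0, 0.0006]
  ],
  "twist": [
    [0, 0, 0],
    [0, 0, 0],
    [0, 0, 0],
    [0, 0, 0],
    [0, 0, 0],
    [0, 0, 0],
    [0, 0, 0],
    [0, 0, 0]
  ]
}}

```text
clock: 22.55
ee_pos: [0.5687, 0.2012, 0.1003]
tool_rot: [179.9, -0.0, 90.7]
force: [-0.8, -1.1, 10.1]
width: 0.386
```

```bash
python3 - <<'E'
from mb import *
plan([.5677,.2008,.1],90.7)
E
```

```text
t 22.55 pos [0.5687 0.2012 0.1003] rot [ 1.7988e+02 -3.0000e-02  9.0700e+01] F [-0.76 -1.05 10.06] T [-0.22  0.16  0.02] w 0.3856
offset [-0.0003, -0.001, 0.0003] twist [0.0021, -0.0005, 0.0001]
```

Still sliding at 10 N; continuing in small steps.

{"fn": "apply_moves", "kwargs": {
  "hand": [-0.3, -0.3, -0.3, -0.3, -0.3, -0.3, -0.3, -0.3],
  "offset": [
    [0, 0, 0.0002],
    [0, 0, 0.0004],
    [0, 0, 0.0006],
    [0, 0, 0.0006],
    [0, 0, 0.0006],
    [0, 0, 0.0006],
    [0, 0, 0.0006],
    [0, 0, 0.0006]
  ],
  "twist": [
    [0, 0, 0],
    [0, 0, 0],
    [0, 0, 0],
    [0, 0, 0],
    [0, 0, 0],
    [0, 0, 0],
    [0, 0, 0],
    [0, 0, 0]
  ]
}}

```text
clock: 23.55
ee_pos: [0.5687, 0.2012, 0.0998]
tool_rot: [179.9, -0.0, 90.7]
force: [-1.4, -1.1, 10.5]
width: 0.383
```

```bash
python3 - <<'E'
from mb import *
plan([.5677,.2008,.1],90.7)
f=optics.grab_frame("wrist"); crop(f,220,170,420,360,4,"pics/p_crop.png")
plan([.5677,.2008,.1],90.7)
E
```

```text
t 23.55 pos [0.5687 0.2012 0.0998] rot [ 1.7987e+02 -3.0000e-02  9.0710e+01] F [-1.42 -1.06 10.5 ] T [-0.27  0.2  -0.05] w 0.3829
offset [-0.0004, -0.001, -0.0002] twist [0.0022, -0.0005, 0.0001]
t 23.6 pos [0.5687 0.2012 0.0998] rot [ 1.7988e+02 -3.0000e-02  9.0700e+01] F [ 0.15 -1.1  11.26] T [-0.3   0.21 -0.03] w 0.3871
offset [-0.0004, -0.001, -0.0002] twist [0.0021, -0.0005, 0.0]
```

View pics/p_crop.png

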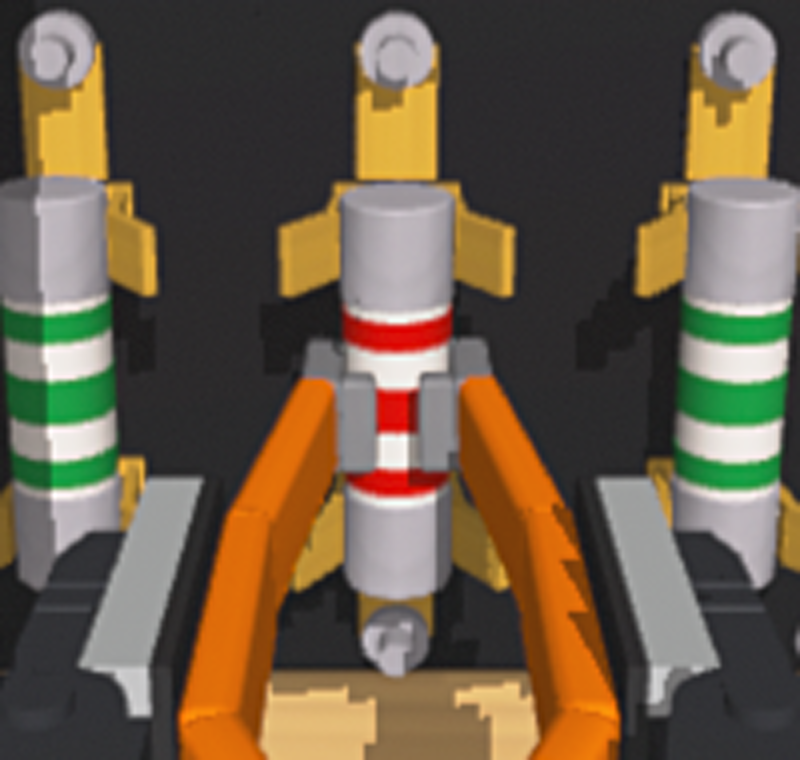

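{"fn": "apply_moves", "kwargs": {
  "hand": [-0.3, -0.3, -0.3, -0.3, -0.3, -0.3, -0.3, -0.3],
  "offset": [
    [0, 0, 0.0002],
    [0, 0, 0.0004],
    [0, 0, 0.0005],
    [0, 0, 0.0005],
    [0, 0, 0.0005],
    [0, 0, 0.0005],
    [0, 0, 0.0005],
    [0, 0, 0.0005]
  ],
  "twist": [
    [0, 0, 0],
    [0, 0, 0],
    [0, 0, 0],
    [0, 0, 0],
    [0, 0, 0],
    [0, 0, 0],
    [0, 0, 0],
    [0, 0, 0]
  ]
}}

```text
clock: 24.6
ee_pos: [0.5688, 0.2011, 0.0995]
tool_rot: [179.9, -0.0, 90.7]
force: [-0.8, -0.8, 12.1]
width: 0.386
```

```bash
python3 - <<'E'
from mb import *
plan([.5677,.2008,.1],90.7)
E
```

```text
t 24.6 pos [0.5688 0.2011 0.0995] rot [ 1.7986e+02 -3.0000e-02  9.0700e+01] F [-0.79 -0.85 12.14] T [-0.35  0.3   0.04] w 0.3855
offset [-0.0003, -0.0011, -0.0005] twist [0.0024, -0.0005, -0.0]
```

{"fn": "apply_moves", "kwargs": {
  "hand": [-0.3, -0.3, -0.3, -0.3, -0.3, -0.3, -0.3, -0.3],
  "offset": [
    [0, 0, 0.0002],
    [0, 0, 0.0004],
    [0, 0, 0.0004],
    [0, 0, 0.0004],
    [0, 0, 0.0004],
    [0, 0, 0.0004],
    [0, 0, 0.0004],
    [0, 0, 0.0004]
  ],
  "twist": [
    [0, 0, 0],
    [0, 0, 0],
    [0, 0, 0],
    [0, 0, 0],
    [0, 0, 0],
    [0, 0, 0],
    [0, 0, 0],
    [0, 0, 0]
  ]
}}

```text
clock: 25.6
ee_pos: [0.5688, 0.2012, 0.0992]
tool_rot: [179.9, -0.0, 90.7]
force: [-0.8, -1.3, 14.4]
width: 0.387
```

```bash
python3 - <<'E'
from mb import *
plan([.5677,.2008,.1],90.7)
E
```

```text
t 25.6 pos [0.5688 0.2012 0.0992] rot [ 1.7986e+02 -3.0000e-02  9.0700e+01] F [-0.77 -1.33 14.43] T [-0.31  0.32 -0.04] w 0.3871
offset [-0.0003, -0.0012, -0.0008] twist [0.0025, -0.0006, 0.0]
```

{"fn": "apply_moves", "kwargs": {
  "hand": [-0.3, -0.3, -0.3, -0.3, -0.3, -0.3, -0.3, -0.3],
  "offset": [
    [0, 0, 0.0002],
    [0, 0, 0.0004],
    [0, 0, 0.0004],
    [0, 0, 0.0004],
    [0, 0, 0.0004],
    [0, 0, 0.0004],
    [0, 0, 0.0004],
    [0, 0, 0.0004]
  ],
  "twist": [
    [0, 0, 0],
    [0, 0, 0],
    [0, 0, 0],
    [0, 0, 0],
    [0, 0, 0],
    [0, 0, 0],
    [0, 0, 0],
    [0, 0, 0]
  ]
}}

```text
clock: 26.6
ee_pos: [0.5688, 0.2011, 0.0989]
tool_rot: [179.9, -0.0, 90.7]
force: [-1.5, -1.8, 15.4]
width: 0.387
```

```bash
python3 - <<'E'
from mb import *
plan([.5677,.2008,.1],90.7)
f=optics.grab_frame("wrist"); crop(f,220,170,420,360,4,"pics/q_crop.png")
f=optics.grab_frame("scene"); crop(f,330,180,410,260,8,"pics/q_scene.png")
plan([.5677,.2008,.1],90.7)
E
```

```text
t 26.6 pos [0.5688 0.2011 0.0989] rot [ 1.7986e+02 -3.0000e-02  9.0710e+01] F [-1.54 -1.82 15.35] T [-0.44  0.43 -0.06] w 0.3874
offset [-0.0003, -0.0011, -0.0011] twist [0.0024, -0.0004, 0.0001]
t 26.7 pos [0.5689 0.2011 0.0989] rot [ 1.7986e+02 -3.0000e-02  9.0710e+01] F [-2.36 -1.8  15.43] T [-0.48  0.37 -0.08] w 0.3847
offset [-0.0003, -0.0012, -0.0011] twist [0.0025, -0.0005, 0.0001]
```

View pics/q_crop.png

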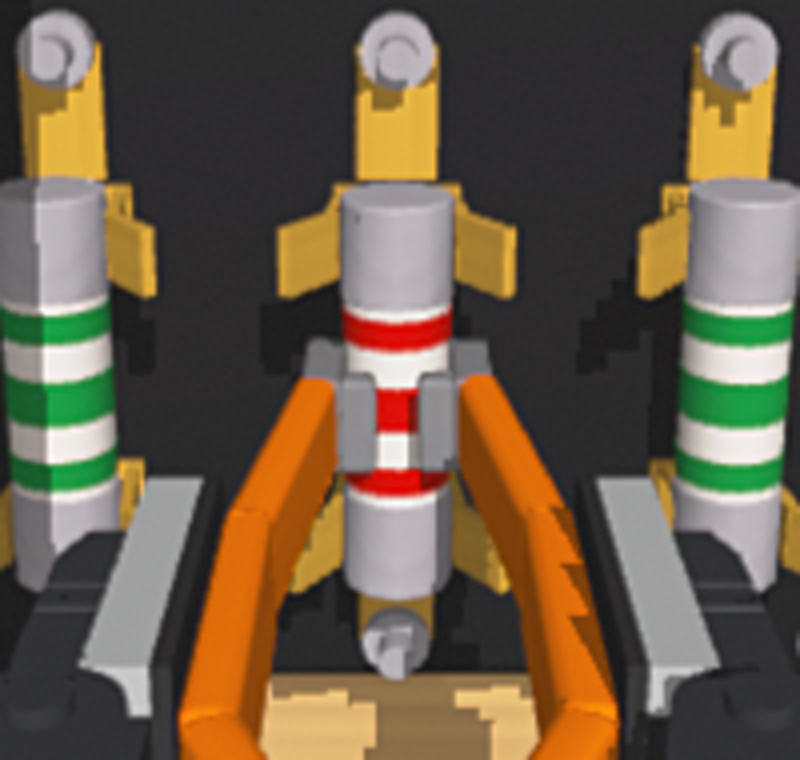

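View pics/q_scene.png

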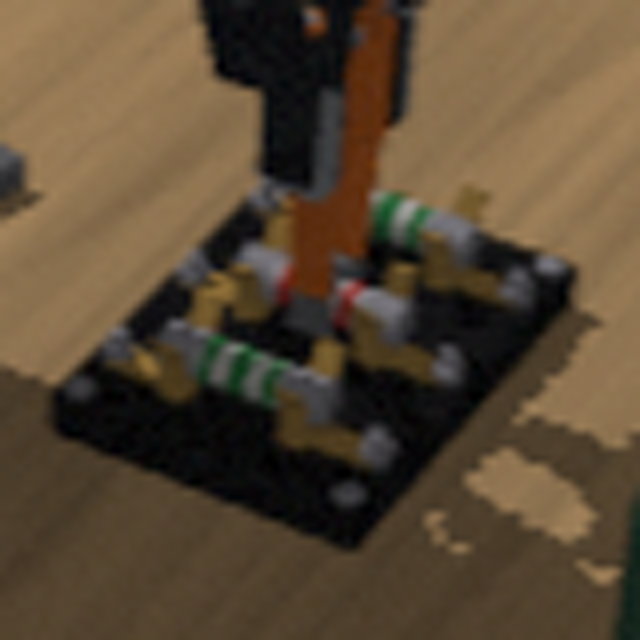

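{"fn": "apply_moves", "kwargs": {
  "hand": [-0.3, -0.3, -0.3, -0.3, -0.3, -0.3, -0.3, -0.3],
  "offset": [
    [0, 0, 0.0002],
    [0, 0, 0.0004],
    [0, 0, 0.0004],
    [0, 0, 0.0004],
    [0, 0, 0.0004],
    [0, 0, 0.0004],
    [0, 0, 0.0004],
    [0, 0, 0.0004]
  ],
  "twist": [
    [0, 0, 0],
    [0, 0, 0],
    [0, 0, 0],
    [0, 0, 0],
    [0, 0, 0],
    [0, 0, 0],
    [0, 0, 0],
    [0, 0, 0]
  ]
}}

```text
clock: 27.7
ee_pos: [0.5689, 0.2012, 0.0986]
tool_rot: [179.9, -0.0, 90.7]
force: [-2.3, -2.1, 15.6]
width: 0.382
```

```bash
python3 - <<'E'
from mb import *
run((300,220,340,310),[(215,200,255,300),(380,200,425,300)])
E
```

```text
red [318.6 290.1] [-0.0001  0.0114  0.0701]
red [318.5 272.3] [-0.0001  0.0019  0.0701]
red [318.6 253. ] [-0.0001 -0.0082  0.0701]
gr [234.9 288.1] [-0.0416  0.0097  0.0686]
gr [234.3 270. ] [-0.0413  0.      0.0686]
gr [233.7 251.5] [-0.041  -0.0095  0.0686]
gr [401.9 288.4] [0.0413 0.01   0.0687]
gr [402.9 270.4] [0.0412 0.0004 0.0686]
gr [404.1 251.7] [ 0.0413 -0.0093  0.0686]
mid [-0.      0.0002  0.0686] dir y/x 0.0036 sep 0.0826
t 27.75 pos [0.5688 0.2011 0.0986] rot [ 1.7986e+02 -3.0000e-02  9.0710e+01] F [-2.   -1.7  16.27] T [-0.44  0.44 -0.02] w 0.3856
offset [-0.0011, 0.0001, -0.0014] twist [0.0025, -0.0005, -0.0016]
```

```bash
python3 - <<'E'
from mb import *
f=optics.grab_frame("wrist"); cv2.imwrite("pics/r_wrist.png",f["image"][:,:,::-1])
for n in ["l","m","r"]:
    im=cv2.imread(f"pics/{n}_wrist.png"); H,S,V=cv2.split(cv2.cvtColor(im,cv2.COLOR_BGR2HSV))
    m=((H>5)&(H<16)&(S>200)&(V>60)).astype(np.uint8)
    m[:340]=0
    ys,xs=np.nonzero(m); print(n,xs.min(),xs.max(),ys.min(),ys.max(),len(xs))
    # edge rows in bow center column band
    col=im[330:460,305:335].astype(float).mean(1)
    g=np.abs(np.diff(col,axis=0)).sum(1); idx=np.argsort(g)[-4:]+330; print(sorted(idx.tolist()))
a=cv2.imread("pics/m_wrist.png",0);b=cv2.imread("pics/r_wrist.png",0)
for nm,(x0,y0,x1,y1) in {"pinL":(275,358,300,425),"pinR":(340,358,366,425),"hooks":(300,258,340,292)}.items():
    t=a[y0:y1,x0:x1]; big=cv2.resize(b[y0-8:y1+8,x0-8:x1+8],None,fx=8,fy=8,interpolation=cv2.INTER_CUBIC); tt=cv2.resize(t,None,fx=8,fy=8,interpolation=cv2.INTER_CUBIC)
    r=cv2.matchTemplate(big,tt,cv2.TM_CCOEFF_NORMED); _,v,_,l=cv2.minMaxLoc(r); print(nm,l[0]/8-8,l[1]/8-8,round(v,3))
E
```

```text
l 265 374 340 424 5179
[372, 373, 424, 432]
m 264 374 340 424 4862
[372, 424, 431, 432]
r 264 374 340 424 3470
[373, 424, 431, 432]
pinL 0.0 0.25 0.974
pinR 0.125 0.375 0.686
hooks -0.125 0.25 0.976
```

View pics/r_wrist.png

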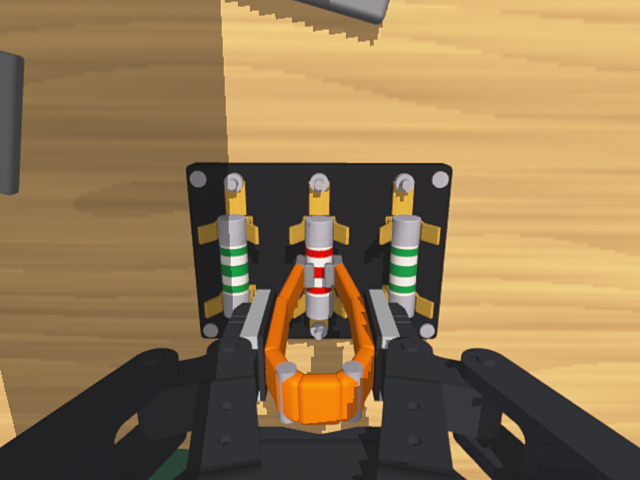

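{"fn": "apply_moves", "kwargs": {
  "hand": [-0.3, -0.3, -0.3, -0.3, -0.3, -0.3, -0.3, -0.3],
  "offset": [
    [0, 0, 0.0002],
    [0, 0, 0.0003],
    [0, 0, 0.0004],
    [0, 0, 0.0004],
    [0, 0, 0.0004],
    [0, 0, 0.0004],
    [0, 0, 0.0004],
    [0, 0, 0.0004]
  ],
  "twist": [
    [0, 0, 0],
    [0, 0, 0],
    [0, 0, 0],
    [0, 0, 0],
    [0, 0, 0],
    [0, 0, 0],
    [0, 0, 0],
    [0, 0, 0]
  ]
}}

```text
clock: 28.8
ee_pos: [0.5689, 0.2011, 0.0986]
tool_rot: [179.8, -0.0, 90.7]
force: [-2.4, -2.5, 19.6]
width: 0.386
```

```bash
python3 - <<'E'
from mb import *
run((300,220,340,310),[(215,200,255,300),(380,200,425,300)])
f=optics.grab_frame("wrist"); cv2.imwrite("pics/s_wrist.png",f["image"][:,:,::-1])
a=cv2.imread("pics/m_wrist.png",0);b=cv2.imread("pics/s_wrist.png",0)
for nm,(x0,y0,x1,y1) in {"pinL":(275,358,300,425),"hooks":(300,258,340,292),"farcap":(303,212,336,240)}.items():
    t=a[y0:y1,x0:x1]; big=cv2.resize(b[y0-8:y1+8,x0-8:x1+8],None,fx=8,fy=8,interpolation=cv2.INTER_CUBIC); tt=cv2.resize(t,None,fx=8,fy=8,interpolation=cv2.INTER_CUBIC)
    r=cv2.matchTemplate(big,tt,cv2.TM_CCOEFF_NORMED); _,v,_,l=cv2.minMaxLoc(r); print(nm,l[0]/8-8,l[1]/8-8,round(v,3))
E
```

```text
red [318.6 290. ] [-0.0001  0.0114  0.0701]
red [318.5 272.2] [-0.0001  0.0019  0.0701]
red [318.7 252.8] [-0.     -0.0082  0.0701]
gr [235.  287.9] [-0.0416  0.0095  0.0686]
gr [234.3 269.9] [-0.0413 -0.      0.0685]
gr [233.5 251.3] [-0.0411 -0.0096  0.0685]
gr [401.8 288.3] [0.0412 0.0099 0.0686]
gr [403.  270.3] [0.0413 0.0003 0.0686]
gr [404.1 251.6] [ 0.0413 -0.0093  0.0685]
mid [-0.      0.0001  0.0686] dir y/x 0.0041 sep 0.0826
t 28.85 pos [0.5689 0.2012 0.0986] rot [ 1.7985e+02 -3.0000e-02  9.0710e+01] F [-2.7  -2.15 20.43] T [-0.49  0.66 -0.08] w 0.3851
offset [-0.0012, 0.0001, -0.0014] twist [0.0026, -0.0005, -0.0016]
pinL 0.125 0.375 0.974
hooks -0.125 0.25 0.978
farcap 1.0 2.375 0.731
```

The last 0.4 mm of command gave no motion and +4 N (20 N against about 10 N sliding), with the moment centred. That is a hard landing, so I'll ease off and release.

{"fn": "apply_moves", "kwargs": {
  "hand": [-0.3, -0.3, -0.3, -0.25, -0.2, -0.15, -0.1, -0.1],
  "offset": [
    [0, 0, -0.0005],
    [0, 0, -0.001],
    [0, 0, -0.0015],
    [0, 0, -0.0015],
    [0, 0, -0.0015],
    [0, 0, -0.0015],
    [0, 0, -0.0015],
    [0, 0, -0.0015]
  ],
  "twist": [
    [0, 0, 0],
    [0, 0, 0],
    [0, 0, 0],
    [0, 0, 0],
    [0, 0, 0],
    [0, 0, 0],
    [0, 0, 0],
    [0, 0, 0]
  ]
}}

```text
clock: 29.9
ee_pos: [0.5675, 0.2009, 0.0976]
tool_rot: [-180.0, 0.0, 90.7]
force: [-0.9, -0.1, -0.7]
width: 0.448
```

```bash
python3 - <<'E'
from mb import *
plan([.5677,.2008,.1],90.7)
f=optics.grab_frame("wrist"); crop(f,220,170,420,360,4,"pics/t_crop.png")
E
```

```text
t 29.9 pos [0.5675 0.2009 0.0976] rot [-1.7997e+02  1.0000e-02  9.0700e+01] F [-0.89 -0.06 -0.67] T [-0.01 -0.03 -0.05] w 0.448
offset [-0.0001, 0.0002, -0.0024] twist [-0.0006, 0.0002, 0.0]
```

View pics/t_crop.png

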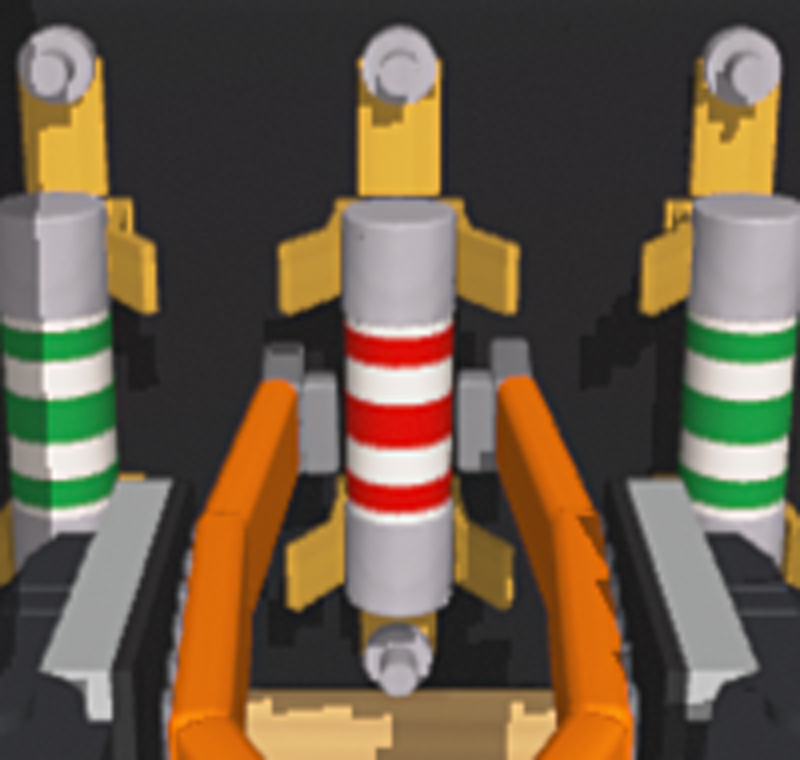

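{"fn": "apply_moves", "kwargs": {
  "hand": [-0.1, -0.1, -0.1, -0.1, -0.1, -0.1, -0.1, -0.1],
  "offset": [
    [0, 0, -0.002],
    [0, 0, -0.007],
    [0, 0, -0.016],
    [0, 0, -0.028],
    [0, 0, -0.042],
    [0, 0, -0.056],
    [0, 0, -0.067],
    [0, 0, -0.07]
  ],
  "twist": [
    [0, 0, 0],
    [0, 0, 0],
    [0, 0, 0],
    [0, 0, 0],
    [0, 0, 0],
    [0, 0, 0],
    [0, 0, 0],
    [0, 0, 0]
  ]
}}

```text
clock: 30.95
ee_pos: [0.5681, 0.2011, 0.1691]
tool_rot: [179.9, -0.0, 90.7]
force: [0.8, -1.1, -1.1]
width: 0.451
```

```bash
python3 - <<'E'
from mb import *
f=optics.grab_frame("wrist"); s=sensors.state(); cv2.imwrite("pics/u_wrist.png",f["image"][:,:,::-1])
g=optics.grab_frame("scene"); crop(g,310,130,430,260,5,"pics/u_scene.png")
H,S,V=cv2.split(cv2.cvtColor(f["image"],cv2.COLOR_RGB2HSV))
red=(((H<5)|(H>172))&(S>150)&(V>60)).astype(np.uint8); gr=((H>50)&(H<80)&(S>120)).astype(np.uint8)
for n,m in(("red",red),("gr",gr)):
  for k in comps(m,215,180,425,300,15):
    M=cv2.moments(k); u=(M["m10"]/M["m00"],M["m01"]/M["m00"]); print(n,np.round(u,2),cv2.boundingRect(k),onz(f,u,.030).round(4))
plan([.5107,-.1946,.168],97.5)
E
```

```text
red [318.95 246.82] (309, 243, 21, 7) [0.5792 0.2013 0.03  ]
red [318.8  233.08] (309, 228, 21, 10) [0.5697 0.2011 0.03  ]
red [319.   218.81] (309, 216, 21, 6) [0.5601 0.2012 0.03  ]
gr [381.38 246.01] (372, 243, 20, 6) [0.5782 0.2427 0.03  ]
gr [256.   245.78] (246, 242, 21, 7) [0.5789 0.1596 0.03  ]
gr [382.04 232.12] (372, 228, 21, 9) [0.5686 0.2426 0.03  ]
gr [255.44 232.02] (245, 227, 21, 10) [0.5694 0.1596 0.03  ]
gr [382.44 218.03] (373, 215, 21, 6) [0.5591 0.2424 0.03  ]
gr [255.   217.74] (245, 214, 21, 7) [0.5598 0.1596 0.03  ]
t 31.05 pos [0.5678 0.201  0.1683] rot [ 1.7998e+02 -1.0000e-02  9.0700e+01] F [ 0.38  0.11 -1.31] T [ 0.02  0.02 -0.02] w 0.4524
offset [-0.3949, -0.0619, 0.0002] twist [0.0004, -0.0001, -0.1187]
```

View pics/u_wrist.png

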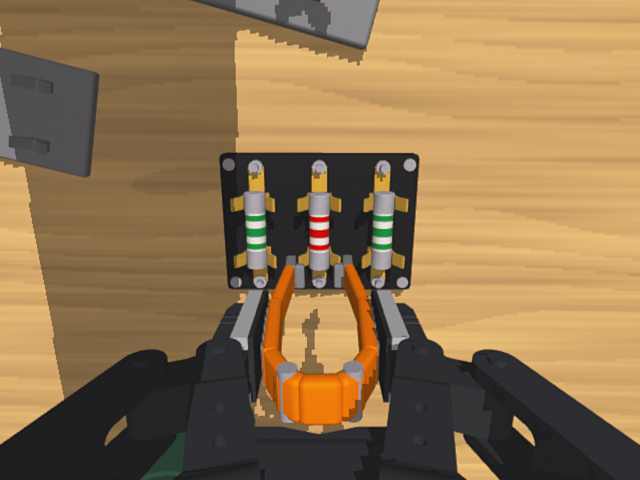

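View pics/u_scene.png

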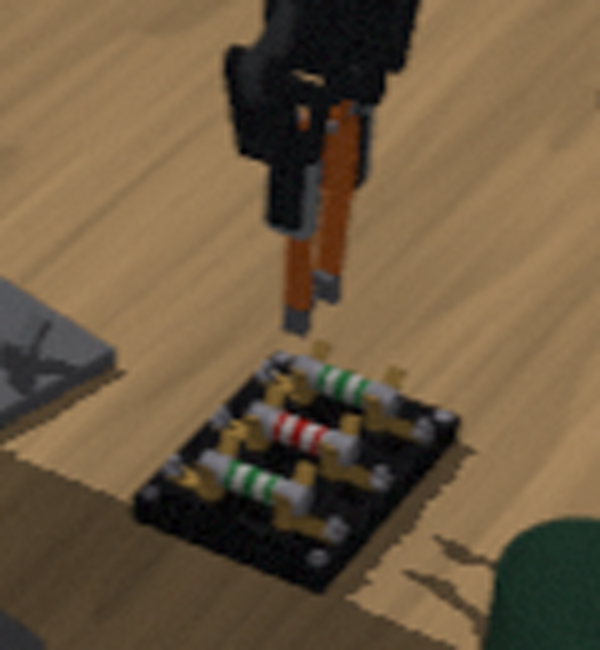

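{"fn": "apply_moves", "kwargs": {
  "hand": [-0.1, -0.1, -0.1, -0.1, -0.1, -0.1, -0.1, -0.1],
  "offset": [
    [-0.012, -0.002, 0],
    [-0.036, -0.006, 0],
    [-0.07, -0.011, 0],
    [-0.11, -0.017, 0],
    [-0.15, -0.024, 0],
    [-0.19, -0.03, 0],
    [-0.23, -0.036, 0],
    [-0.27, -0.042, 0]
  ],
  "twist": [
    [0, 0, 0],
    [0, 0, -0.01],
    [0, 0, -0.02],
    [0, 0, -0.033],
    [0, 0, -0.045],
    [0, 0, -0.057],
    [0, 0, -0.069],
    [0, 0, -0.081]
  ]
}}

```text
clock: 32.05
ee_pos: [0.528, -0.0714, 0.1675]
tool_rot: [-179.9, -0.0, 95.4]
force: [0.3, 0.2, 0.2]
width: 0.45
```

```bash
python3 - <<'E'
from h import *
plan([.5107,-.1946,.168],97.5)
E
```

```text
t 32.05 pos [ 0.528  -0.0714  0.1675] rot [-179.94   -0.     95.35] F [0.29 0.16 0.15] T [-0.02 -0.   -0.03] w 0.4496
offset [-0.1211, -0.0287, -0.0005] twist [-0.001, -0.0001, -0.0374]
```

{"fn": "apply_moves", "kwargs": {
  "hand": [-0.1, -0.1, -0.1, -0.1, -0.1, -0.1, -0.1, -0.1],
  "offset": [
    [-0.036, -0.009, 0],
    [-0.068, -0.017, 0],
    [-0.095, -0.023, 0],
    [-0.113, -0.028, 0],
    [-0.121, -0.03, 0],
    [-0.123, -0.03, 0],
    [-0.123, -0.03, 0],
    [-0.123, -0.03, 0]
  ],
  "twist": [
    [0, 0, -0.01],
    [0, 0, -0.02],
    [0, 0, -0.03],
    [0, 0, -0.037],
    [0, 0, -0.037],
    [0, 0, -0.037],
    [0, 0, -0.037],
    [0, 0, -0.037]
  ]
}}

```text
clock: 33.05
ee_pos: [0.5107, -0.1942, 0.168]
tool_rot: [-180.0, -0.0, 97.5]
force: [0.1, -0.5, -1.1]
width: 0.451
```

```bash
python3 - <<'E'
from h import *
f=optics.grab_frame("wrist"); crop(f,220,140,420,300,4,"pics/v_crop.png")
plan([.5107,-.1946,.168],97.5)
E
```

```text
t 33.1 pos [ 0.5107 -0.1942  0.168 ] rot [-1.7999e+02 -1.0000e-02  9.7500e+01] F [ 0.87  0.24 -0.42] T [ 0.04 -0.02 -0.01] w 0.4542
offset [-0.0004, -0.0, -0.0] twist [-0.0001, -0.0001, 0.0]
```

View pics/v_crop.png

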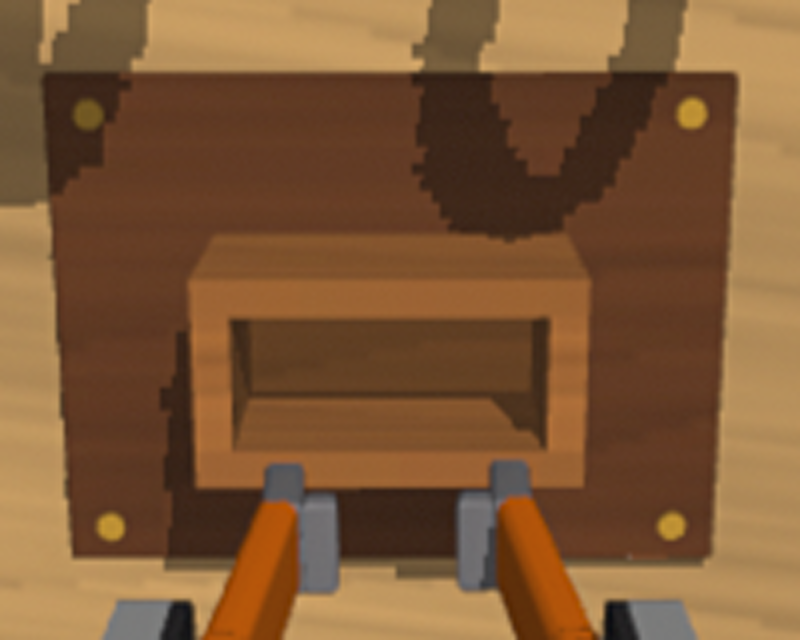

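```bash
python3 - <<'E'
from h import *
f=optics.grab_frame("wrist"); s=sensors.state()
g=lambda p,z:tool(onz(f,(220+(p[0]+.5)/4-.5,140+(p[1]+.5)/4-.5),z),s)
for P,z in [([(190,280),(590,280),(585,487),(197,487)],.046),([(231,319),(550,319),(547,450),(234,450)],.046),([(45,73),(737,73),(711,556),(72,556)],.003)]:
    C=np.array([g(p,z) for p in P]); print(C[:,:2].round(4).tolist(), C.mean(0).round(4))
tz=s["ee_pos"][2]-.0785
print("tips outer",g((266,465),tz).round(4),g((530,462),tz).round(4),"hook bottoms",g((319,590),tz+.016).round(4),g((477,590),tz+.016).round(4))
E
```

```text
[[-0.031, -0.0182], [0.0293, -0.0181], [0.0295, 0.015], [-0.0312, 0.0149]] [-0.0009 -0.0016  0.122 ]
[[-0.025, -0.0122], [0.0234, -0.0121], [0.0234, 0.0089], [-0.0252, 0.0088]] [-0.0009 -0.0016  0.122 ]
[[-0.0602, -0.045], [0.0585, -0.0448], [0.0587, 0.0443], [-0.0607, 0.0441]] [-0.0009 -0.0003  0.165 ]
tips outer [-0.0165 -0.0038  0.0785] [ 0.0171 -0.0041  0.0785] hook bottoms [-0.0092  0.0065  0.0625] [0.0098 0.0065 0.0625]
```

{"fn": "apply_moves", "kwargs": {
  "hand": [-0.1, -0.1, -0.1, -0.1, -0.1, -0.1, -0.1, -0.1],
  "offset": [
    [-0.0012, -0.0018, 0.006],
    [-0.0012, -0.0018, 0.016],
    [-0.0012, -0.0018, 0.028],
    [-0.0012, -0.0018, 0.04],
    [-0.0012, -0.0018, 0.052],
    [-0.0012, -0.0018, 0.062],
    [-0.0012, -0.0018, 0.069],
    [-0.0012, -0.0018, 0.072]
  ],
  "twist": [
    [0, 0, 0],
    [0, 0, 0],
    [0, 0, 0],
    [0, 0, 0],
    [0, 0, 0],
    [0, 0, 0],
    [0, 0, 0],
    [0, 0, 0]
  ]
}}

```text
clock: 34.15
ee_pos: [0.5089, -0.1962, 0.0955]
tool_rot: [-180.0, -0.0, 97.5]
force: [0.8, 0.1, -0.4]
width: 0.447
```

```bash
python3 - <<'E'
from h import *
f=optics.grab_frame("wrist"); crop(f,220,140,420,300,4,"pics/w_crop.png")
plan([.5107,-.1946,.085],97.5)
E
```

```text
t 34.2 pos [ 0.5088 -0.1961  0.0954] rot [-1.7997e+02 -2.0000e-02  9.7460e+01] F [-0.67 -0.29 -0.73] T [ 0.03 -0.    0.01] w 0.452
offset [0.0013, 0.0021, 0.0104] twist [-0.0005, -0.0003, -0.0007]
```

View pics/w_crop.png

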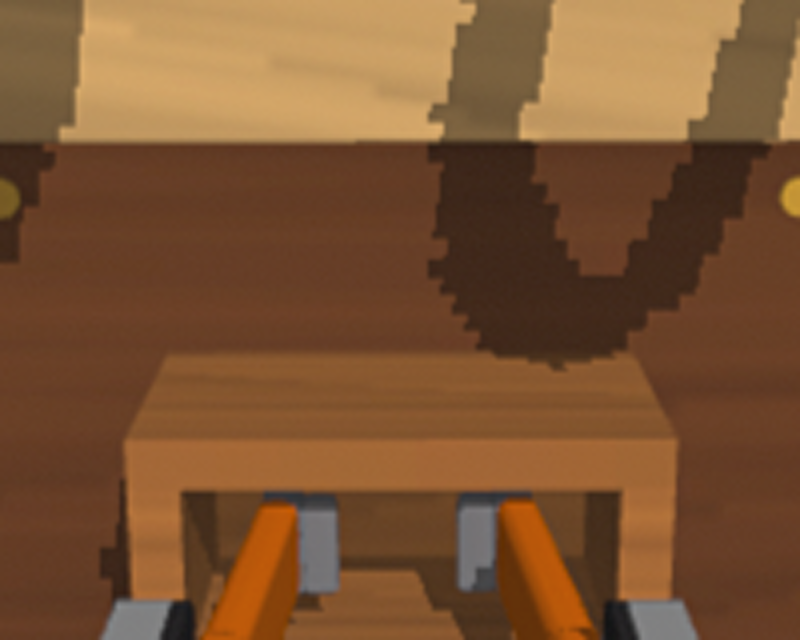

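In the pocket, clear of the walls and centred. Lowering onto the floor.

{"fn": "apply_moves", "kwargs": {
  "hand": [-0.1, -0.1, -0.1, -0.1, -0.1, -0.1, -0.1, -0.1],
  "offset": [
    [0, 0, 0.003],
    [0, 0, 0.006],
    [0, 0, 0.008],
    [0, 0, 0.0095],
    [0, 0, 0.0105],
    [0, 0, 0.0108],
    [0, 0, 0.0108],
    [0, 0, 0.0108]
  ],
  "twist": [
    [0, 0, 0],
    [0, 0, 0],
    [0, 0, 0],
    [0, 0, 0],
    [0, 0, 0],
    [0, 0, 0],
    [0, 0, 0],
    [0, 0, 0]
  ]
}}

```text
clock: 35.2
ee_pos: [0.509, -0.1962, 0.0852]
tool_rot: [180.0, 0.0, 97.5]
force: [0.1, -0.2, -0.9]
width: 0.449
```

{"fn": "apply_moves", "kwargs": {
  "hand": [-0.1, -0.1, -0.1, -0.1, -0.1, -0.1, -0.1, -0.1],
  "offset": [
    [0, 0, 0.0002],
    [0, 0, 0.0004],
    [0, 0, 0.0006],
    [0, 0, 0.0007],
    [0, 0, 0.0007],
    [0, 0, 0.0007],
    [0, 0, 0.0007],
    [0, 0, 0.0007]
  ],
  "twist": [
    [0, 0, 0],
    [0, 0, 0],
    [0, 0, 0],
    [0, 0, 0],
    [0, 0, 0],
    [0, 0, 0],
    [0, 0, 0],
    [0, 0, 0]
  ]
}}

```text
clock: 36.2
ee_pos: [0.5091, -0.1962, 0.0846]
tool_rot: [180.0, 0.0, 97.5]
force: [-0.5, 0.4, 3.0]
width: 0.45
```

{"fn": "apply_moves", "kwargs": {
  "hand": [-0.09, -0.07, -0.05, -0.02, 0.02, 0.1, 0.25, 0.5],
  "offset": [
    [0, 0, 0],
    [0, 0, 0],
    [0, 0, 0],
    [0, 0, 0],
    [0, 0, 0],
    [0, 0, 0],
    [0, 0, 0],
    [0, 0, 0]
  ],
  "twist": [
    [0, 0, 0],
    [0, 0, 0],
    [0, 0, 0],
    [0, 0, 0],
    [0, 0, 0],
    [0, 0, 0],
    [0, 0, 0],
    [0, 0, 0]
  ]
}}

```text
clock: 37.2
ee_pos: [0.5089, -0.1961, 0.0844]
tool_rot: [-180.0, -0.0, 97.5]
force: [-0.5, 0.1, 0.7]
width: 0.752
```

```bash
python3 - <<'E'
from h import *
f=optics.grab_frame("wrist"); cv2.imwrite("pics/x_wrist.png",f["image"][:,:,::-1])
plan([.5107,-.1946,.085],97.5)
E
```

```text
t 37.25 pos [ 0.5089 -0.1961  0.0844] rot [-1.7999e+02 -1.0000e-02  9.7460e+01] F [ 0.43  0.12 -0.47] T [-0.02 -0.03 -0.06] w 0.7459
offset [0.0013, 0.002, -0.0006] twist [-0.0002, -0.0001, -0.0006]
```

View pics/x_wrist.png

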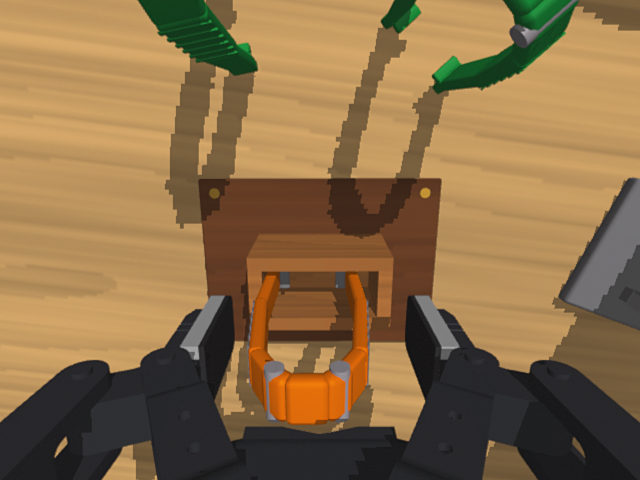

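{"fn": "apply_moves", "kwargs": {
  "hand": [0.7, 0.9, 1, 1, 1, 1, 1, 1],
  "offset": [
    [-0.001, 0, 0],
    [-0.003, 0, 0],
    [-0.003, 0, -0.01],
    [-0.003, 0, -0.03],
    [-0.003, 0, -0.06],
    [-0.003, 0, -0.1],
    [-0.003, 0, -0.14],
    [-0.003, 0, -0.17]
  ],
  "twist": [
    [0, 0, 0],
    [0, 0, 0],
    [0, 0, 0],
    [0, 0, 0],
    [0, 0, 0],
    [0, 0, 0],
    [0, 0, 0],
    [0, 0, 0]
  ]
}}

```text
clock: 38.25
ee_pos: [0.5096, -0.1993, 0.2571]
tool_rot: [179.9, 0.1, 97.5]
force: [0.4, -0.2, -1.2]
width: 1.003
```

```bash
python3 - <<'E'
from h import *
f=optics.grab_frame("wrist"); cv2.imwrite("pics/y_wrist.png",f["image"][:,:,::-1])
f=optics.grab_frame("scene"); cv2.imwrite("pics/y_scene.png",f["image"][:,:,::-1]); crop(f,180,240,300,360,5,"pics/y_scene_tongs.png")
plan([.5107,-.1946,.3],97.5)
E
```

```text
t 38.35 pos [ 0.5111 -0.1999  0.2587] rot [179.67   0.18  97.46] F [-0.45 -0.86  0.78] T [-0.01 -0.05 -0.04] w 1.0037
offset [0.0052, 0.0006, -0.0413] twist [0.0058, 0.0032, -0.0008]
```

View pics/y_wrist.png

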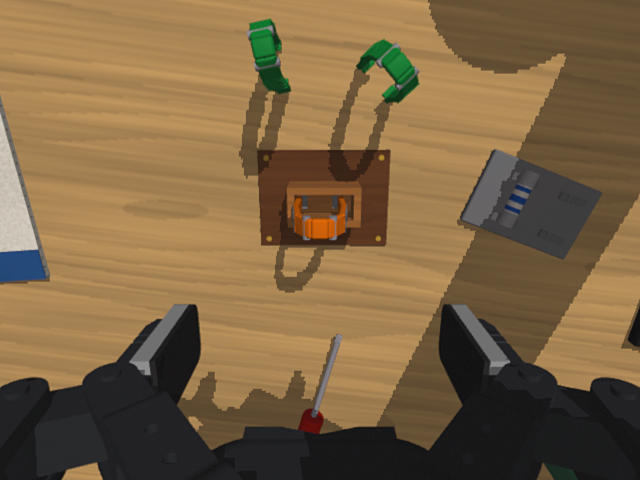

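View pics/y_scene.png

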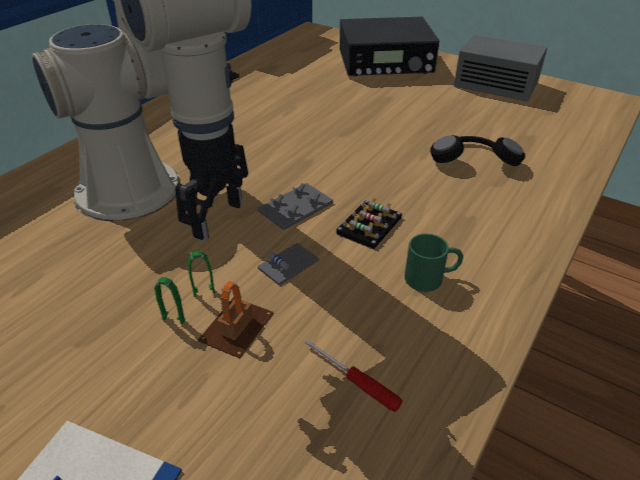

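View pics/y_scene_tongs.png

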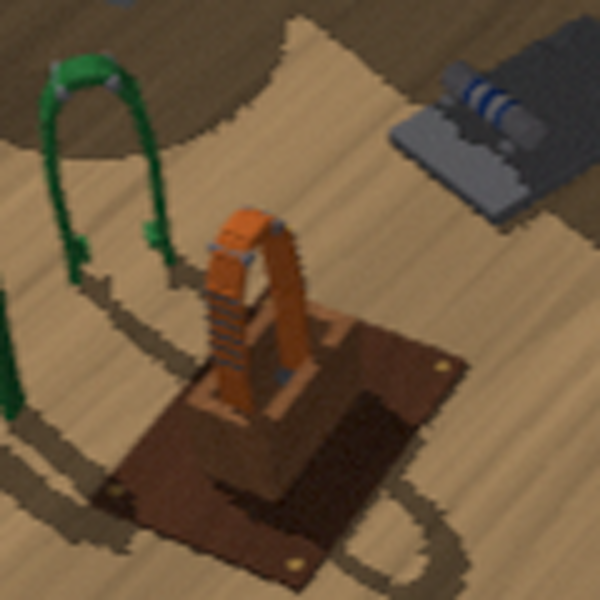

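{"fn": "apply_moves", "kwargs": {
  "hand": [1, 1, 1, 1, 1, 1, 1, 1],
  "offset": [
    [0, 0, 0],
    [0, 0, 0],
    [0, 0, 0],
    [0, 0, 0],
    [0, 0, 0],
    [0, 0, 0],
    [0, 0, 0],
    [0, 0, 0]
  ],
  "twist": [
    [0, 0, 0],
    [0, 0, 0],
    [0, 0, 0],
    [0, 0, 0],
    [0, 0, 0],
    [0, 0, 0],
    [0, 0, 0],
    [0, 0, 0]
  ]
}}

```text
clock: 39.35
ee_pos: [0.5093, -0.1992, 0.2545]
tool_rot: [180.0, 0.0, 97.5]
force: [0.3, 0.2, 0.7]
width: 0.999
```

```bash
python3 - <<'E'
from h import *
fs=optics.grab_frame("scene"); ft=optics.grab_frame("top")
crop(fs,330,190,410,250,10,"pics/z_scene.png"); crop(ft,142,202,242,277,8,"pics/z_top.png")
def cen(f,col,roi):
    H,S,V=cv2.split(cv2.cvtColor(f["image"],cv2.COLOR_RGB2HSV))
    m=(((H<6)|(H>172))&(S>110)) if col=="r" else ((H>50)&(H<85)&(S>80))
    x0,y0,x1,y1=roi; ys,xs=np.nonzero(m[y0:y1,x0:x1]); return np.array([xs.mean()+x0,ys.mean()+y0]),len(xs)
for n,c,rs,rt in [("red","r",(355,205,385,232),(180,225,205,262)),("grL","g",(350,215,372,240),(205,225,225,262)),("grR","g",(370,195,395,215),(155,225,177,262))]:
    a,na=cen(fs,c,rs);b,nb=cen(ft,c,rt); p,e=tri(fs,a,ft,b); print(n,a.round(1),na,b.round(1),nb,p.round(4),round(e,4))
E
```

```text
red [369.7 216.7] 32 [188.7 239.8] 62 [0.5694 0.1995 0.0279] 0.0019
grL [358.8 226.2] 30 [213.3 240.5] 30 [0.5677 0.1566 0.0288] 0.0043
grR [377.9 207.3] 25 [164.2 240.7] 38 [0.5674 0.2413 0.0273] 0.0021
```

View pics/z_scene.png

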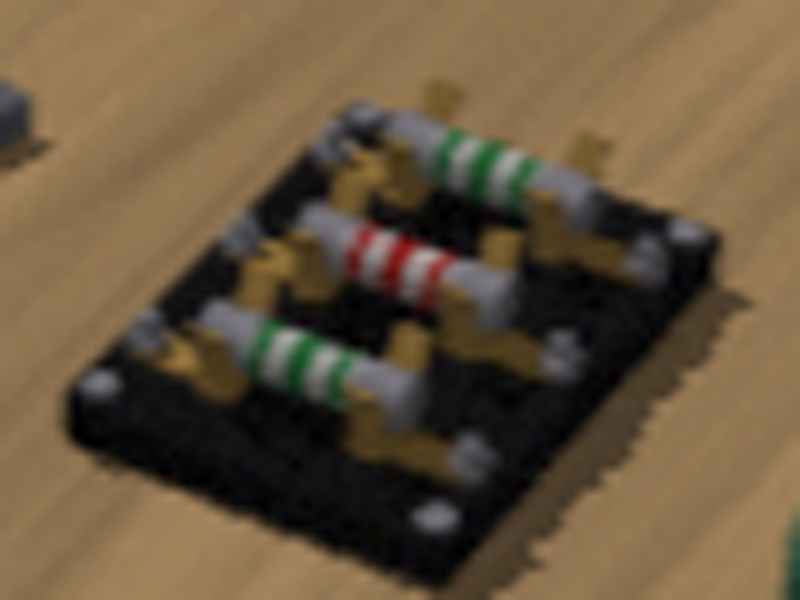

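```bash
python3 -c "
from station import job
print(job.job_done())"
```

```text
the job is handed in; nothing more can be done
None
```

I fitted the red-banded fuse in the middle way and stood the orange tongs back upright in their stand. I handed the job in at about 39.5 s and got no verdict back.

- **Pick-up:** I squeezed the tongs at 45 N, which puts about 11 N on the ceramic. The tongs were the only thing that touched the fuse.
- **Pressing home:** The fuse slid in at about 10 N. The last 0.4 mm of command gave no movement and raised the force by 4 N, to about 20 N. That leaves roughly 10 N on the clip floors.
- **Both ends down:** The force reading was too noisy to show each end separately. I judged both ends home from the hard stop, a near-central load and the pictures.
- **Last fuse checks:** The red fuse came out at 27.9 mm, against an average of 28.0 mm for its green neighbours. Two-view noise is 1–2 mm. Its band spacing in the wrist view also matches theirs, and it sits about 0.7 mm off centre along the way.
- **Tongs:** They moved about 3 mm to one side of the pocket when released, but they stand upright.
- **Everything else:** The blue spare, mug and screwdriver look unmoved in the final pictures.

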